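Load a fresh ink roller into the bench inking unit

ROBOT

A 6-joint arm with a two-finger parallel gripper is mounted at the origin on the work surface. World frame = base frame: x ahead of the robot, y to its left, z up, the work surface at z = 0. Lengths are in m, angles in rad, forces in N, time in s.
With the tool pointing down it reaches from about 0.375 to 0.975 m from the base axis. Payload 3.8 kg.
Tool frame: the origin (TCP) lies midway between the tips of the shut fingers; the grasp point (between the pads) lies 19 mm behind it; z points along the fingers, x is the direction in which the jaws open and shut, and the axes are right-handed (so a half turn about z gives the same grasp; the last joint's range is limited). The gripper opens to 88 mm and grips with 3 to 60 N. Pads are 18 mm wide; open, the fingers measure 123 mm over their backs; the gripper's body (75 mm by 187 mm) begins 45 mm behind the grasp point.
Start: joints at [1.196, 0.264, 1.604, -0, 1.274, -0.037], TCP at [0.224, 0.637, 0.239] pointing down, gripper open.
Joint ranges: [-2.63, 2.63], [-0.94, 2.18], [0.31, 2.57], [-1.31, 4.45], [0, 2.66], [-2.55, 2.55]. Speed limits (rad/s): [2.57, 2.57, 3.14, 3.14, 3.14, 3.14].

INTERFACE

Orientations are given as a unit quaternion [x, y, z, w].
In Python, from cell import ctrl, eyes gives the robot as it stands.
- The arm moves only by the tool play_rows, never from a script. Its argument "targets" is a list of rows, each a list of 7 numbers: the shift along the tool's x, y, z in units of 60 mm (1.0 is 60 mm), then the turn, a rotation vector about the tool's x, y, z in rad, then the opening, from 0 (shut) to 1 (fully open). A call has 1 to 8 rows; each row is the pose to reach, as a shift and turn from the pose commanded when the call began, along the tool's axes at that moment; what a row does not reach only later rows make up. A row lasts 1/8 s, in which the tool goes at most 62.5 mm and 10.7 degrees, less where a joint would pass 70% of its speed; a pose out of reach is approached as far as the arm can. A call with a gripper value outside its range is refused whole. The fingers move at their own pace and stop on an object; "grip_force" is the grip in N (left out, the last holds). Time passes only in rows, so rows that repeat a pose let the fingers close. It gives the time, the measured TCP pose, the force and the opening at its end, in the units of the state.
- ctrl.get_obs(): the state, without advancing time (a new reading comes with each control period).
- eyes.capture(name): name is "scene" or "side" or "wrist"; returns the picture (384x512x3 uint8, red, green, blue); there is no depth.
- eyes.calibration(name): a dict with "fx", "fy", "cx", "cy" (pixels), "k1" (the pictures are not rectified: a ray, as slopes to the right and down, at radius r is drawn at 1 + k1 r^2 times it, then the intrinsics apply), "R" (3x3) and "t" (3): a world point X has camera coordinates R X + t. Camera axes: x right, y down, z forward; pixel columns grow to the right and rows downward; lengths in m; the calibration is good to about 2 mm. A picture is of the moment at which its call begins: read the wrist's pose just before it. calibration takes no time and is no camera call; for the wrist camera it gives the pose at the moment of the call.
- ctrl.close_job(): hands the job in, once; it reports no verdict.
The state is a dict: "clock": time; "joint_positions": joint angles; "qd": joint speeds; "effort": joint torques, N m; "ee_pos": TCP position; "eef_rot": TCP orientation; "ft_force": force on the tool from outside, world axes, zero at the start; "moment": the same for the moment, N m; "grip_width": finger opening in m.
Only numpy, scipy, OpenCV 4.12 (cv2) and the standard library are available. Lean on these libraries where they do the work, as an engineer would, in place of code of your own. Each camera call takes 0.05 s, during which the arm holds its last target.

TASK

Open the inking unit: push the red release button so that the T-handle pops out, then turn the handle a quarter turn counter-clockwise so that the roller tray slides out. Then take the end roller by its ends from the stop of the sloped track, so that the next one rolls down to the stop, lay it on the wooden rest, let go, take it again around its sides and set it down gently (not dropped) in the tray's saddle. Leave the tray out, the other two rollers lying on the track, and everything else on the bench where it is.

Things in the scene. Friction and masses are not known exactly. Their poses are not given: they have to be found in the camera images.
- machine: Grey-green inking unit, 220 (x) x 200 (y) mm; flat deck 100 mm above the bench, a hump to 154 mm along its rear (from 65 mm behind the middle). Origin: centre of its underside. x runs from its front (at -110 mm, facing the robot) to its rear, y to the left seen from the robot, z up. Button and T-handle are on the deck; the tray slides out of the front.
- button_top (a point): Centre of the top of the red round release button, 26 mm across, 22 mm above the deck (dark collar below it 6 mm high). It travels 7 mm straight down against a spring (2 N at first, 5 N fully down), frees the handle at about 4 mm and springs back. It lies 85 mm from the T-handle's axis, on the unit's +y side.
- handle_grip (a point): Centre of the aluminium T-handle's bar, on its vertical turning axis. Bar 96 mm long (along y), 14 mm wide (x), 14 mm high. At first sunk in a dark bezel (118 x 36 mm, top 16 mm above the deck, level with the bar's top), where it cannot be gripped or turned; centre then 9 mm above the deck. Popped out: 39 mm above it, bar's underside 16 mm over the bezel's top.
- handle_lift (a joint): How far the T-handle has popped up, m: 0 sunk, 0.030 fully out. A spring drives it out when the button is pushed, and it stays out.
- handle_turn (a joint): Turn of the T-handle, rad, counter-clockwise from above: 0 at the start (bar along the unit's y), stop at 1.6. Turns only when popped out, against light friction (0.06 N m), and stays where left. The tray is freed at about 1.2 rad.
- tray (a joint): How far the steel roller tray has slid out of the unit's front towards the robot, m: 0 shut, 0.12 fully out. Once unlatched a spring slides it out by itself in about 2 s and keeps it out with about 3 N.
- cradle (a point): Centre of a roller lying in the tray's V-saddle, 44 mm above the bench; moves with the tray (when out: 78 mm in front of the unit's front). x: saddle axis, along the roller; z up. Steel end walls 72 mm apart inside (tops 42 mm above this point in front, 34 mm behind) leave no room for fingers at the ends; the sides (+y, -y) are open. Tray floor 27 mm below, 42 mm to each side.
- stop_seat (a point): Centre of a roller lying at the stop of the sloped track, 70 mm above the bench. The track rises at 10 degrees along +x; roller axes lie along y. A red stop plate as high as the roller stands on the low side. Here both roller ends overhang the rails, free of walls; guides 35 mm either side begin 30 mm further up the slope, their tops 6 mm below the rollers' middle.
- rest_seat (a point): Centre of a roller lying on the low wooden rest (base 44 x 70 mm), 32 mm above the bench. x: axis of its 40 mm long V-groove, z up. A roller in it overhangs the groove by 12 mm at each end; its sides are free down to 14 mm below its centre, and beyond them only the 6 mm high base reaches out, 35 mm to each side.
- roller_a_c (a point): Centre of the blue ink roller at the stop of the track: solid cylinder 44 mm across, 64 mm long, flat ends, 0.11 to 0.22 kg. y is its axis; x and z turn as it rolls. The stop plate and the next roller touch its sides; its ends are free.
- roller_b_c (a point): Centre of the second blue roller, same size, resting against the first one uphill; it rolls down to the stop by itself when the first is lifted away.
- roller_c_c (a point): Centre of the third blue roller, same size, uphill of the second.
- mug: Bystander: cream mug, 84 mm across, 95 mm tall. Origin at the centre of its underside (tools: on their length).
- cards: Bystander: loose stack of cream cards, 105 x 150 x 34 mm. Origin at the centre of its underside (tools: on their length).
- cards_b: Bystander: loose stack of cream cards, 105 x 150 x 45 mm. Origin at the centre of its underside (tools: on their length).
- ink_tin: Bystander: ink tin, 72 mm across, 60 mm tall. Origin at the centre of its underside (tools: on their length).
- screwdriver: Bystander: screwdriver lying on the bench. Origin at the centre of its underside (tools: on their length).
- ruler: Bystander: steel ruler, 30 x 160 x 4 mm. Origin at the centre of its underside (tools: on their length).
- brush: Bystander: brush lying on the bench. Origin at the centre of its underside (tools: on their length).
There are look-alikes about, which are no part of the job. Leave any pink look-alike of the part that bears stop_seat alone.

How it is judged:
On the way, in this order (a step that is already met when the one before it is completed fails the run):
1. the T-handle has popped out (value of joint handle_lift above 0.024 m), for 0.2 s.
2. the handle is turned and the tray is out (value of joint handle_turn above 1.15 rad and value of joint tray above 0.11 m), for 0.2 s.
3. the end roller is taken off and the next lies at the stop (distance between roller_a_c and stop_seat above 0.06 m and distance between roller_b_c and stop_seat below 0.01 m), for 0.2 s.
4. the roller lies on the wooden rest, let go (distance between roller_a_c and rest_seat below 0.015 m and contact force between the fingers and roller_a below 0.1 N and linear speed of roller_a below 0.02 m/s), for 0.1 s.
At the end, for the whole second after the job is handed in: Handle out (over 20 mm) and turned (over 1.15 rad); tray out over 105 mm; first roller still in the saddle, within 8 mm and 0.12 rad of the cradle point and axis; second roller still within 10 mm of the stop place, third still behind it (centres under 55 mm apart) (value of joint tray above 0.105 m and value of joint handle_turn above 1.15 rad and value of joint handle_lift above 0.02 m and distance between roller_a_c and cradle below 0.008 m and angle between the y axis of roller_a_c and the x axis of cradle, either way round below 0.12 rad and linear speed of each of roller_a, roller_b, roller_c below 0.02 m/s and distance between roller_b_c and stop_seat below 0.01 m and distance between roller_c_c and roller_b_c below 0.055 m); the robot touches nothing.
It fails at once if the roller is dropped into the tray (faster than 0.45 m/s in the saddle) (horizontal distance between roller_a_c and cradle below 0.03 m and height (world z) of roller_a_c below 0.075 m and linear speed of roller_a above 0.45 m/s).
It fails at once if the second or third roller leaves the track (height (world z) of any of roller_b_c, roller_c_c below 0.055 m or height (world z) of any of roller_b_c, roller_c_c above 0.12 m).
It fails at once if a bystander is moved more than 40 mm or the mug or ink tin tipped (distance of any of mug, cards, cards_b, ink_tin, screwdriver, ruler, brush from where it was at the start of the episode above 0.04 m or angle between any of mug, ink_tin's own z axis and vertical above 0.4 rad).
It also fails if it takes over 72 s, if anything falls off the work surface, if the arm or the gripper's body presses on something with over 40 N, if the wrist force passes 120 N, or if a joint passes its speed limit or range.

## Working session

There is one attempt and no reset: what is moved stays moved. The work goes in short steps, Python scripts to look and compute and a tool call to move; the robot and the scene stay as the last step left them, time stands still between calls to the robot, and variables do not carry over. Pictures are saved under pics/ and viewed, and the job is handed in when it is done.

Besides the shell and the picture viewer there is one more tool, called after "Emit:" by a JSON object that holds its "name" and its "arguments", one argument or row to a line. play_rows: Moves the arm, as the interface text tells. Its arguments: {"type":"object","properties":{"targets":{"type":"array"},"grip_force":{"type":"number"}},"required":["targets"]}

```bash
ls; mkdir -p pics; python3 - <<'E'
from cell import ctrl, eyes
import cv2
for n in ("scene","side","wrist"):
    im=eyes.capture(n); cv2.imwrite(f"pics/{n}0.png",im[:,:,::-1]); c=eyes.calibration(n); print(n,c)
print(ctrl.get_obs())
E
```

```text
pics
scene {'fx': 381.56334133680724, 'fy': 381.56334133680724, 'cx': 248.8923862498157, 'cy': 188.9130344029521, 'k1': -0.038201840744207044, 'R': array([[ 0.48393965,  0.87509805, -0.002414  ],
       [ 0.75004681, -0.41620274, -0.51400882],
       [-0.45081283,  0.24693863, -0.8577815 ]]), 't': array([-0.28265424, -0.3423177 ,  1.47566479])}
side {'fx': 364.1076431038614, 'fy': 364.1076431038614, 'cx': 257.6731441573637, 'cy': 189.5769221870408, 'k1': -0.013895070620857815, 'R': array([[ 0.99592246, -0.09005996, -0.00525878],
       [-0.06186625, -0.63939331, -0.76638682],
       [ 0.06565834,  0.76358719, -0.64235783]]), 't': array([-0.51264121,  0.14163276,  1.00054334])}
wrist {'fx': 283.7833335195916, 'fy': 283.7833335195916, 'cx': 257.0872075190088, 'cy': 190.94142611680982, 'k1': 0.005755365876173588, 'R': array([[ 0.33142995,  0.94347621, -0.00261361],
       [ 0.89443643, -0.31331904,  0.31908408],
       [ 0.30022935, -0.10809173, -0.94772281]]), 't': array([-0.67323117, -0.04353844,  0.39080474])}
{'clock': 0.15, 'joint_positions': array([ 1.19610469e+00,  2.64610272e-01,  1.60504903e+00,  2.49645008e-05,
        1.27371350e+00, -3.69234623e-02]), 'qd': array([ 0.00179338, -0.00193355, -0.00388997,  0.00066749, -0.00047325,
       -0.00143055]), 'effort': array([-1.22246088e-04, -5.02850783e+01, -3.57466900e+01,  7.28931441e-02,
        2.49426387e-02, -1.01863582e-04]), 'ee_pos': array([0.22349004, 0.63634349, 0.23765978]), 'eef_rot': array([ 8.15900746e-01,  5.78191300e-01, -7.51246409e-04,  4.77492249e-04]), 'ft_force': array([-0.10615246,  0.16430106, -0.20837557]), 'moment': array([ 0.02544364,  0.00111349, -0.01886644]), 'grip_width': 0.08790817612111}
```

View pics/scene0.png

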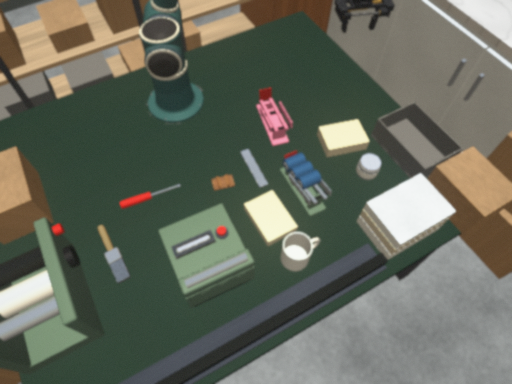

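View pics/side0.png

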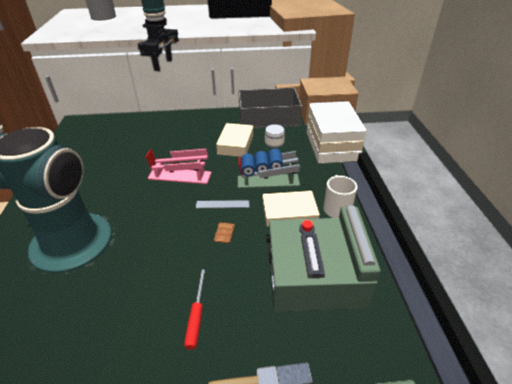

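View pics/wrist0.png

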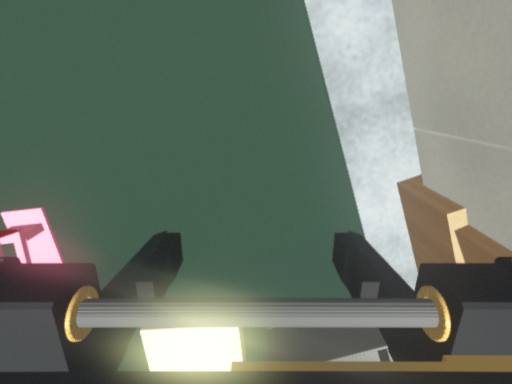

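The scene view (512×384) shows the unit at about (205,250) with its button at (221,231), the handle bar at (195,244) and the wooden rest at (223,182). The rollers are at (305,165), and a pink look-alike track is at (273,115). The side view shows the button at (307,227), the rest at (225,232) and the rollers at (262,161).

```bash
cat > h.py <<'E'
import numpy as np, cv2
from cell import ctrl, eyes
from scipy.spatial.transform import Rotation as Ro
def ray(c,u,v):
    K=np.array([[c['fx'],0,c['cx']],[0,c['fy'],c['cy']],[0,0,1]])
    d=np.array([(u-c['cx'])/c['fx'],(v-c['cy'])/c['fy']]); s=d.copy()
    for _ in range(20): s=d/(1+c['k1']*(s@s))
    R=np.array(c['R']); t=np.array(c['t'])
    D=R.T@np.array([s[0],s[1],1]); O=-R.T@t
    return O,D/np.linalg.norm(D)
def onz(c,u,v,z):
    O,D=ray(c,u,v); return O+D*(z-O[2])/D[2]
def tri(rs):
    A=np.zeros((3,3));b=np.zeros(3)
    for O,D in rs:
        P=np.eye(3)-np.outer(D,D);A+=P;b+=P@O
    X=np.linalg.solve(A,b); return X,[np.linalg.norm((np.eye(3)-np.outer(D,D))@(X-O)) for O,D in rs]
def proj(c,X):
    p=np.array(c['R'])@np.array(X)+np.array(c['t']); s=p[:2]/p[2]; s=s*(1+c['k1']*(s@s))
    return np.array([c['fx']*s[0]+c['cx'],c['fy']*s[1]+c['cy']])
def snap(n,name):
    c=eyes.calibration(n); im=eyes.capture(n)[:,:,::-1].copy(); cv2.imwrite(f'pics/{name}.png',im); return c,im
def crop(im,x0,y0,x1,y1,k,name):
    cv2.imwrite(f'pics/{name}.png',cv2.resize(im[y0:y1,x0:x1],None,fx=k,fy=k,interpolation=cv2.INTER_CUBIC))
def rel(dw,T=None):
    "world shift -> tool units"
    R=Ro.from_quat(ctrl.get_obs()['eef_rot']).as_matrix(); return R.T@np.array(dw)/0.06
E
python3 - <<'E'
from h import *
a=cv2.imread('pics/scene0.png');b=cv2.imread('pics/side0.png')
crop(a,150,130,350,305,4,'s1'); crop(b,180,110,390,310,3.8,'d1')
E
```

```text
(no output)
```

View pics/s1.png

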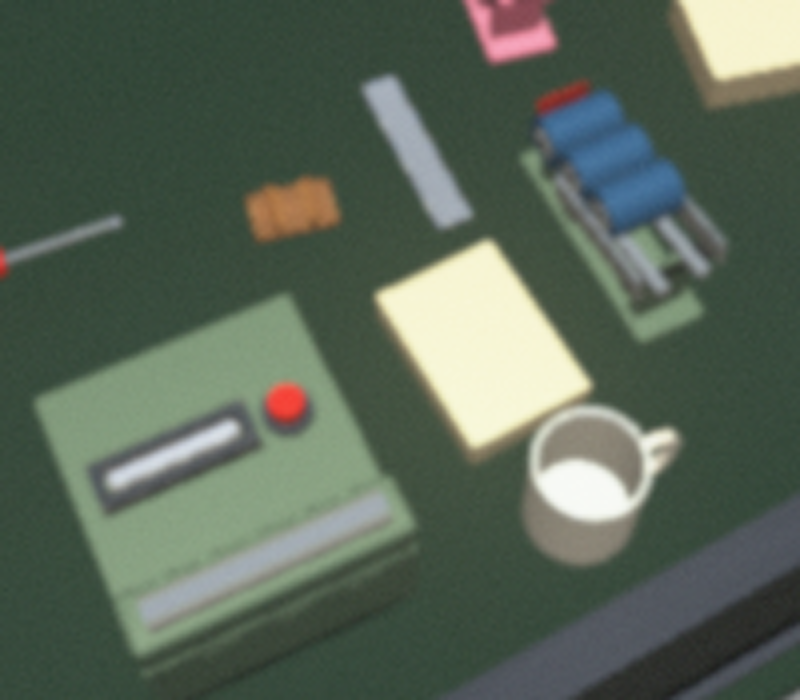

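View pics/d1.png

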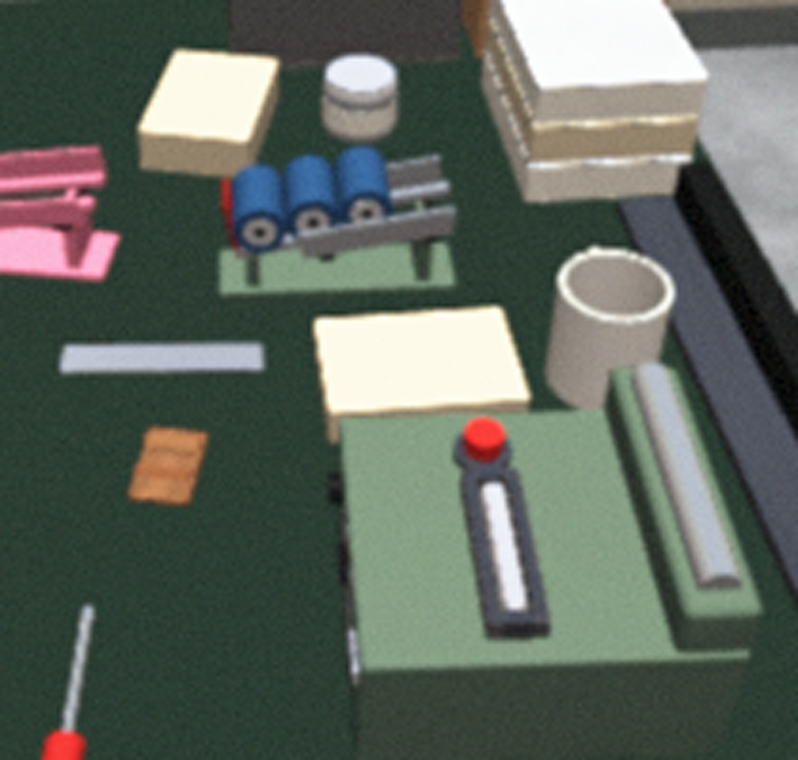

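```bash
python3 - <<'E'
from h import *
a=cv2.imread('pics/scene0.png');b=cv2.imread('pics/side0.png')
ca=eyes.calibration('scene');cb=eyes.calibration('side')
def masks(im,roi,lo,hi,minA=8):
    h=cv2.cvtColor(im,cv2.COLOR_BGR2HSV); m=cv2.inRange(h,lo,hi)
    x0,y0,x1,y1=roi; mm=np.zeros_like(m); mm[y0:y1,x0:x1]=m[y0:y1,x0:x1]
    n,l,s,c=cv2.connectedComponentsWithStats(mm)
    out=[]
    for i in range(1,n):
        if s[i,4]>=minA:
            pts=np.argwhere(l==i)[:,::-1].astype(np.float32); out.append((s[i,4],c[i],cv2.minAreaRect(pts)))
    return sorted(out,key=lambda o:-o[0])
W={}
for k,im,rs in (('a',a,dict(btn=(210,220,235,245),bar=(170,225,220,262),rest=(205,170,240,195))),('b',b,dict(btn=(298,215,318,235),bar=(300,230,325,280),rest=(205,215,240,250)))):
    rng=dict(btn=((0,150,120),(10,255,255)),bar=((0,0,170),(180,70,255)),rest=((5,90,80),(20,255,255)))
    for n in rs:
        o=masks(im,rs[n],*rng[n]); print(k,n,o[0]); W[k,n]=o[0]
for n in ('btn','bar','rest'):
    r=[ray(ca,*W['a',n][1]),ray(cb,*W['b',n][1])]
    print(n,tri(r))
for n,z in (('btn',.122),('bar',.116),('rest',.022)):
    print(n,onz(ca,*W['a',n][1],z),onz(cb,*W['b',n][1],z))
for k,c in (('a',ca),('b',cb)):
    box=cv2.boxPoints(W[k,'bar'][2]); print([onz(c,*p,.116).round(3) for p in box])
    box=cv2.boxPoints(W[k,'rest'][2]); print([onz(c,*p,.018).round(3) for p in box])
# roller feature
print('deck corners scene')
A=lambda x,y:(150+x/4-.4,130+y/4-.4)
for p,z in (((36,402),.1),((288,295),.1),((412,528),.154),((143,650),.154)): print(p,onz(ca,*A(*p),z).round(3))
B=lambda x,y:(180+x/3.8-.4,110+y/3.8-.4)
for p,z in (((340,420),.1),((360,667),.1),((604,412),.1)): print(p,onz(cb,*B(*p),z).round(3))
print('track base')
for p,z in (((525,155),.0),((640,340),0),((705,312),.0)): print(p,onz(ca,*A(*p),z).round(3))
for p,z in (((219,292),.0),((455,284),0),((455,244),.0)): print(p,onz(cb,*B(*p),z).round(3))
E
```

```text
a btn (np.int32(64), array([221.125   , 230.265625]), ((221.0, 230.0), (8.0, 8.0), 90.0))
a bar (np.int32(140), array([192.55      , 243.17142857]), ((192.58035278320312, 243.1836395263672), (4.237227439880371, 34.0123405456543), 66.37062072753906))
a rest (np.int32(285), array([222.6       , 181.73684211]), ((222.5, 181.50001525878906), (13.558155059814453, 22.235374450683594), 77.47119140625))
b btn (np.int32(86), array([307.01162791, 224.72093023]), ((306.60003662109375, 224.80003356933594), (9.838699340820312, 9.838699340820312), 26.56505012512207))
b bar (np.int32(187), array([312.13368984, 253.0802139 ]), ((312.1153869628906, 253.07696533203125), (33.14362335205078, 5.6873674392700195), 78.69007110595703))
b rest (np.int32(338), array([223.94970414, 232.22189349]), ((223.96153259277344, 232.1923065185547), (17.65045166015625, 21.1805419921875), 11.309932708740234))
btn (array([ 0.62623779, -0.11153288,  0.11514953]), [np.float64(0.0011102082965236), np.float64(0.0011102082965237323)])
bar (array([ 0.62143413, -0.19757411,  0.11199886]), [np.float64(0.0012156219795139592), np.fl
[... 669 characters left out ...]
15, -0.152,  0.116]), array([ 0.629, -0.15 ,  0.116]), array([ 0.624, -0.244,  0.116]), array([ 0.611, -0.246,  0.116])]
[array([ 0.391, -0.053,  0.018]), array([0.402, 0.025, 0.018]), array([0.451, 0.007, 0.018]), array([ 0.436, -0.069,  0.018])]
deck corners scene
(36, 402) [ 0.534 -0.266  0.1  ]
(288, 295) [ 0.543 -0.069  0.1  ]
(412, 528) [ 0.762 -0.087  0.154]
(143, 650) [ 0.751 -0.271  0.154]
(340, 420) [ 0.538 -0.071  0.1  ]
(360, 667) [ 0.527 -0.265  0.1  ]
(604, 412) [ 0.714 -0.08   0.1  ]
track base
(525, 155) [0.468 0.19  0.   ]
(640, 340) [0.665 0.178 0.   ]
(705, 312) [0.669 0.238 0.   ]
(219, 292) [0.466 0.192 0.   ]
(455, 284) [0.667 0.184 0.   ]
(455, 244) [0.677 0.239 0.   ]
```

```bash
cat >> h.py <<'E'
def go(p,yaw,tilt0=True):
    "row numbers from measured pose to TCP p, jaw yaw (world angle of tool x), tool down"
    o=ctrl.get_obs(); R=Ro.from_quat(o['eef_rot']); d=np.array(p)-o['ee_pos']
    y0=yaw; z=np.array([0,0,-1.]); best=None
    for y in (yaw,yaw+np.pi):
        x=np.array([np.cos(y),np.sin(y),0]); T=Ro.from_matrix(np.c_[x,np.cross(z,x),z])
        r=(R.inv()*T).as_rotvec()
        q1=np.arctan2(p[1],p[0]); q6=(q1-y+np.pi)%(2*np.pi)-np.pi
        print('shift',(R.as_matrix().T@d/.06).round(3),'turn',r.round(3),'q6',round(q6,2),'dist',np.linalg.norm(d).round(3))
E
python3 -c "
from h import *
go([.60,-.13,.30],-.055)"
```

```text
shift [-9.973 10.153 -1.022] turn [1.000e-03 2.000e-03 1.288e+00] q6 -0.16 dist 0.856
shift [-9.973 10.153 -1.022] turn [-2.000e-03  1.000e-03 -1.854e+00] q6 2.98 dist 0.856
```

Emit:
{"name": "play_rows", "arguments": {
  "targets": [
    [-4,4,-1,0,0,0.5,0],
    [-10,10.15,-1,0,0,1.288,0],
    [-10,10.15,-1,0,0,1.288,0],
    [-10,10.15,-1,0,0,1.288,0],
    [-10,10.15,-1,0,0,1.288,0],
    [-10,10.15,-1,0,0,1.288,0],
    [-10,10.15,-1,0,0,1.288,0],
    [-10,10.15,-1,0,0,1.288,0]
  ]
}}

```text
clock: 1.15
ee_pos: [0.4429, 0.1873, 0.2767]
eef_rot: [1.0, -0.028, 0.0, -0.0]
ft_force: [1.9, -0.3, 0.1]
grip_width: 0.0102
```

```bash
python3 -c "
from h import *
go([.60,-.13,.30],-.055);print(ctrl.get_obs()['ee_pos'])"
```

```text
shift [ 2.911  5.134 -0.388] turn [-0.    -0.    -0.001] q6 -0.16 dist 0.355
shift [ 2.911  5.134 -0.388] turn [-1.000e-03  0.000e+00  3.141e+00] q6 2.98 dist 0.355
[0.44285244 0.18732797 0.27672814]
```

Emit:
{"name": "play_rows", "arguments": {
  "targets": [
    [1.4,2.5,-0.4,0,0,0,0],
    [2.9,5.1,-0.4,0,0,0,0],
    [2.9,5.1,-0.4,0,0,0,0],
    [2.9,5.1,-0.4,0,0,0,0],
    [2.9,5.1,-0.4,0,0,0,0],
    [2.9,5.1,-0.4,0,0,0,0],
    [2.9,5.1,-0.4,0,0,0,0]
  ]
}}

```text
clock: 2.02
ee_pos: [0.6, -0.1286, 0.2998]
eef_rot: [1.0, -0.029, -0.0, 0.0]
ft_force: [-0.0, 0.1, -0.5]
grip_width: 0.0001
```

```bash
python3 -c "
from h import *
c,im=snap('wrist','w1');print(ctrl.get_obs()['ee_pos'],c['R'],c['t'], -c['R'].T@c['t'])"
```

```text
[ 0.59931167 -0.1268635   0.29981304] [[ 0.99827515 -0.05869118 -0.00143679]
 [-0.05513701 -0.94566667  0.32042855]
 [-0.02016506 -0.31979664 -0.9472716 ]] [-0.60576554 -0.15237359  0.41874565] [ 0.60476329 -0.04573427  0.44462035]
```

View pics/w1.png

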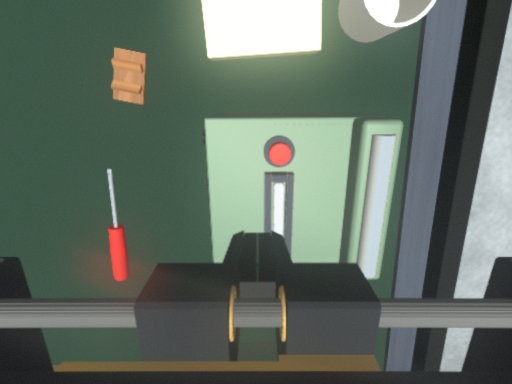

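The wrist view shows the red button at (279,153), the bar partly visible at (278,205), the rest at (129,76) and the unit's deck corners at (205,119) and (357,119).

```bash
python3 - <<'E'
from h import *
im=cv2.imread('pics/w1.png'); c=eyes.calibration('wrist')
h=cv2.cvtColor(im,cv2.COLOR_BGR2HSV)
m=cv2.inRange(h,(0,150,120),(10,255,255)); m[:130]=0;m[175:]=0;m[:,:260]=0;m[:,300:]=0
p=np.argwhere(m)[:,::-1]; print(len(p),p.mean(0),onz(c,*p.mean(0),.122))
m=cv2.inRange(h,(5,90,80),(20,255,255)); m[110:]=0;m[:40]=0;m[:,:100]=0;m[:,160:]=0
p=np.argwhere(m)[:,::-1]; r=cv2.minAreaRect(p.astype(np.float32)); print(r,p.mean(0));
for q in cv2.boxPoints(r): print(onz(c,*q,.012))
print(onz(c,*p.mean(0),.012))
for q in ((205,119),(357,119)): print(onz(c,*q,.1))
crop(im,100,40,300,240,4,'w1c'); 
E
```

```text
200 [280.22  154.865] [ 0.626261   -0.11057054  0.122     ]
((127.501953125, 75.4688720703125), (34.99422073364258, 55.26716613769531), 3.5763344764709473) [128.51856217  75.5297584 ]
[ 0.38671515 -0.04125581  0.012     ]
[0.40779508 0.02977465 0.012     ]
[0.45508154 0.0244557  0.012     ]
[ 0.43678924 -0.04708787  0.012     ]
[ 0.42325555 -0.00763149  0.012     ]
[ 0.54045362 -0.06721743  0.1       ]
[ 0.71943564 -0.07750987  0.1       ]
```

View pics/w1c.png

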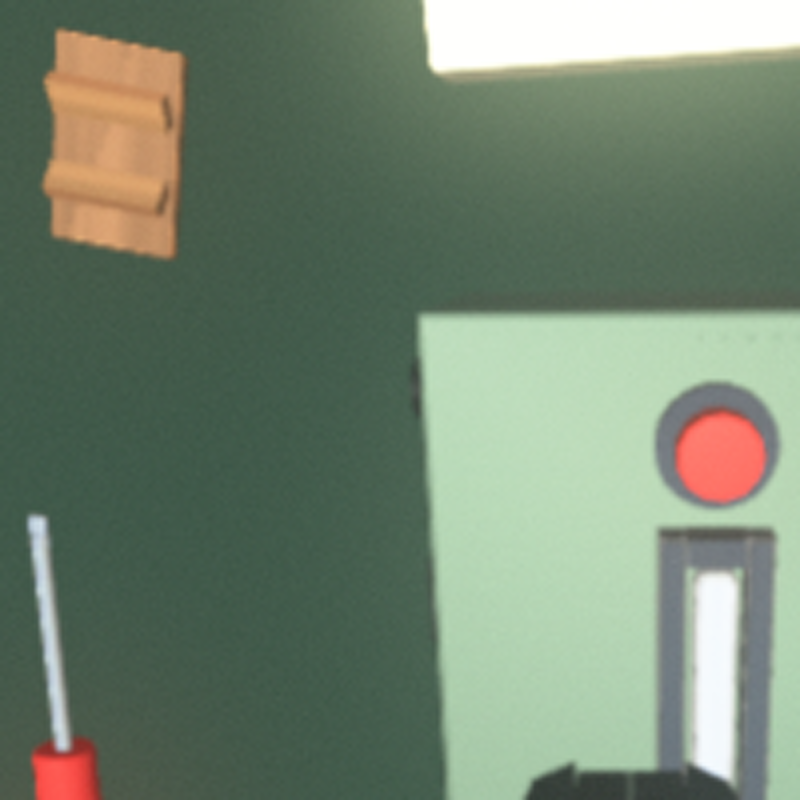

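```bash
python3 -c "
from h import *
go([.627,-.112,.132],-.057);go([.627,-.112,.1165],-.057)"
```

```text
shift [ 0.451 -0.272  2.796] turn [-0.001  0.001 -0.   ] q6 -0.12 dist 0.171
shift [ 0.451 -0.272  2.796] turn [2.000e-03 1.000e-03 3.141e+00] q6 3.02 dist 0.171
shift [ 0.451 -0.272  3.055] turn [-0.001  0.001 -0.   ] q6 -0.12 dist 0.186
shift [ 0.451 -0.272  3.055] turn [2.000e-03 1.000e-03 3.141e+00] q6 3.02 dist 0.186
```

Emit:
{"name": "play_rows", "arguments": {
  "targets": [
    [0.45,-0.27,0.9,0,0,0,0],
    [0.45,-0.27,1.8,0,0,0,0],
    [0.45,-0.27,2.6,0,0,0,0],
    [0.45,-0.27,2.85,0,0,0,0],
    [0.45,-0.27,2.97,0,0,0,0],
    [0.45,-0.27,3.07,0,0,0,0],
    [0.45,-0.27,3.07,0,0,0,0]
  ]
}}

```text
clock: 2.95
ee_pos: [0.6286, -0.1112, 0.1188]
eef_rot: [1.0, -0.027, 0.002, 0.0]
ft_force: [-0.2, -0.1, 1.3]
grip_width: 0.0005
```

Emit:
{"name": "play_rows", "arguments": {
  "targets": [
    [0,0,0.04,0,0,0,0],
    [0,0,0.07,0,0,0,0],
    [0,0,0.07,0,0,0,0]
  ]
}}

```text
clock: 3.32
ee_pos: [0.6288, -0.1113, 0.1154]
eef_rot: [1.0, -0.028, 0.002, 0.0]
ft_force: [-4.3, 2.2, 12.7]
grip_width: 0.0005
```

```bash
python3 -c "
from h import *
c,im=snap('side','d2');crop(im,260,150,400,310,4,'d2c')"
```

```text
(no output)
```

View pics/d2c.png

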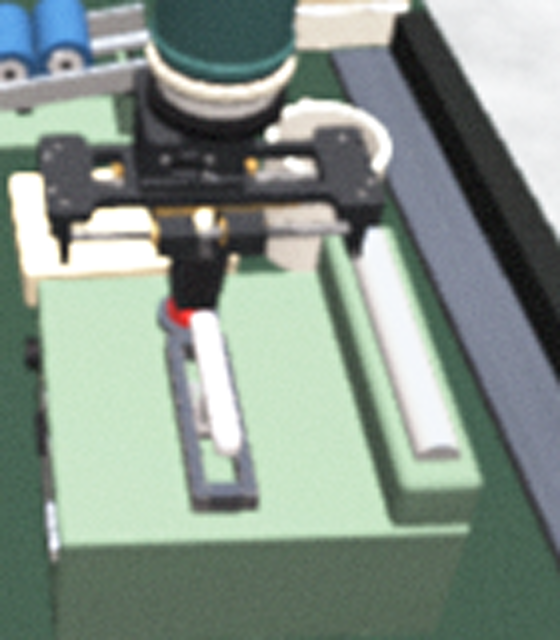

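```bash
python3 -c "
from h import *
go([.622,-.197,.20],-.057);go([.622,-.197,.122],-.057)"
```

```text
shift [-0.03   1.432 -1.41 ] turn [ 0.    -0.004  0.002] q6 -0.25 dist 0.121
shift [-0.03   1.432 -1.41 ] turn [ 0.006  0.    -3.14 ] q6 2.89 dist 0.121
shift [-0.035  1.432 -0.11 ] turn [ 0.    -0.004  0.002] q6 -0.25 dist 0.086
shift [-0.035  1.432 -0.11 ] turn [ 0.006  0.    -3.14 ] q6 2.89 dist 0.086
```

Emit:
{"name": "play_rows", "arguments": {
  "targets": [
    [0,0,-0.8,0,0,0,0.3],
    [-0.03,0.6,-1.45,0,0,0,0.8],
    [-0.03,1.43,-1.45,0,0,0,0.8],
    [-0.03,1.43,-1.45,0,0,0,0.8],
    [-0.03,1.43,-0.9,0,0,0,0.8],
    [-0.03,1.43,-0.4,0,0,0,0.8],
    [-0.03,1.43,-0.15,0,0,0,0.8],
    [-0.03,1.43,-0.13,0,0,0,0.8]
  ]
}}

```text
clock: 4.38
ee_pos: [0.6199, -0.1959, 0.1184]
eef_rot: [1.0, -0.027, -0.001, -0.0]
ft_force: [0.9, 0.1, -0.3]
grip_width: 0.0706
```

```bash
python3 -c "
from h import *
c,im=snap('wrist','w2')
c,im=snap('side','d3');crop(im,260,150,400,310,4,'d3c')"
```

```text
(no output)
```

View pics/d3c.png

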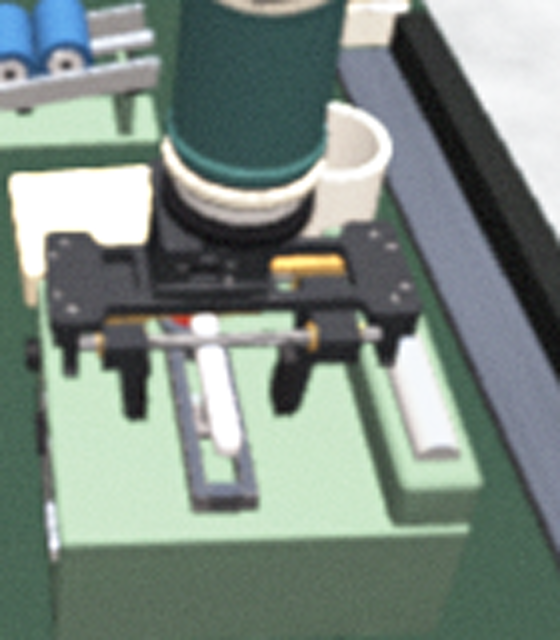

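View pics/w2.png

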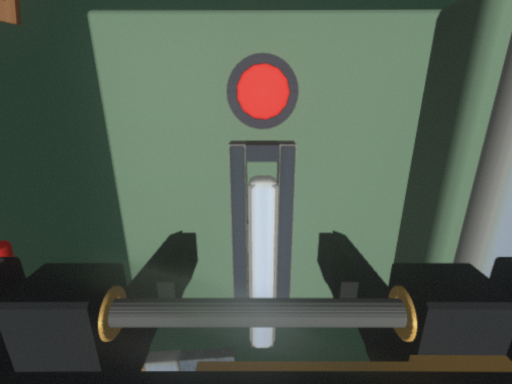

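The bar runs from (262,178) to (262,348), centred between the fingers. I'll compute its centre.

```bash
python3 -c "
from h import *
c=eyes.calibration('wrist')
a=onz(c,262,178,.146);b=onz(c,262,348,.146);print(a,b,np.linalg.norm(a-b),(a+b)/2,ctrl.get_obs()['ee_pos'])
print(onz(c,263,91,.122))"
```

```text
[ 0.62585696 -0.1482383   0.146     ] [ 0.62111383 -0.24454441  0.146     ] 0.0964228392528936 [ 0.62348539 -0.19639135  0.146     ] [ 0.62132435 -0.19658347  0.12064997]
[ 0.62851064 -0.11214932  0.122     ]
```

Emit:
{"name": "play_rows", "arguments": {
  "targets": [
    [0.035,0,-0.04,0,0,0,0.3],
    [0.035,0,-0.04,0,0,0,0],
    [0.035,0,-0.04,0,0,0,0],
    [0.035,0,-0.04,0,0,0,0],
    [0.035,0,-0.04,0,0,-0.15,0],
    [0.035,0,-0.04,0,0,-0.32,0],
    [0.035,0,-0.04,0,0,-0.5,0],
    [0.035,0,-0.04,0,0,-0.68,0]
  ],
  "grip_force": 15
}}

```text
clock: 5.48
ee_pos: [0.6228, -0.1967, 0.1224]
eef_rot: [0.951, 0.31, 0.0, -0.0]
ft_force: [0.2, 0.4, -0.7]
grip_width: 0.017
```

Emit:
{"name": "play_rows", "arguments": {
  "targets": [
    [0,0,0,0,0,-0.17,0],
    [0,0,0,0,0,-0.34,0],
    [0,0,0,0,0,-0.51,0],
    [0,0,0,0,0,-0.68,0],
    [0,0,0,0,0,-0.84,0],
    [0,0,0,0,0,-0.84,0]
  ]
}}

```text
clock: 6.22
ee_pos: [0.6224, -0.1962, 0.1223]
eef_rot: [0.744, 0.668, -0.0, -0.001]
ft_force: [-1.3, 2.8, -0.3]
grip_width: 0.0146
```

```bash
python3 -c "
from h import *
c,im=snap('wrist','w3')
c,im=snap('side','d4');crop(im,230,150,400,310,4,'d4c')"
```

```text
(no output)
```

View pics/d4c.png

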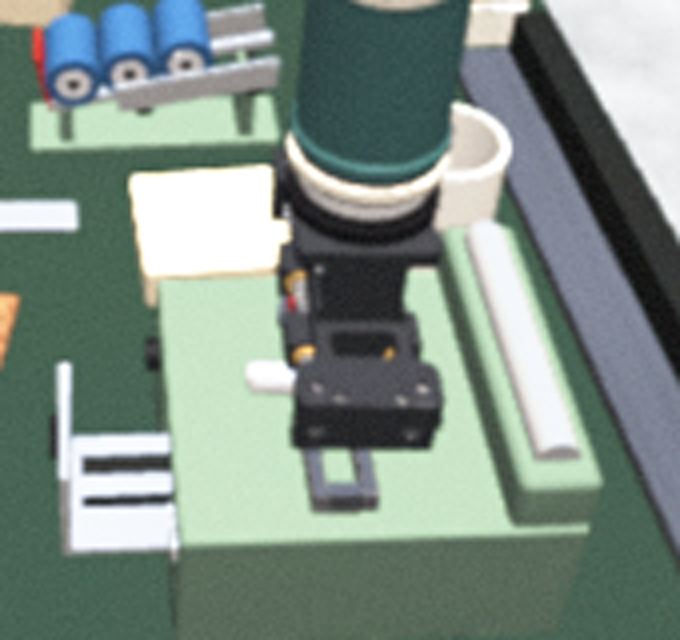

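View pics/w3.png

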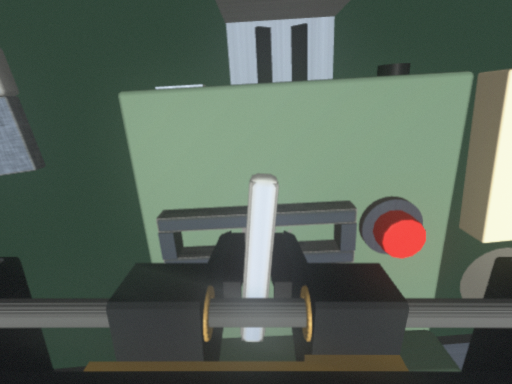

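The tray is coming out and the bar is turned about 1.5 rad. I'll release, rise and head for the track.

Emit:
{"name": "play_rows", "arguments": {
  "targets": [
    [0,0,0,0,0,0,0.4],
    [0,0,0,0,0,0,0.5],
    [0,0,0,0,0,0,0.5],
    [0,0,-0.7,0,0,0,0.5],
    [0,0,-1.7,0,0,0,0.5],
    [0,0,-2.6,0,0,0,1]
  ]
}}

```text
clock: 7.08
ee_pos: [0.6229, -0.1971, 0.2803]
eef_rot: [0.744, 0.669, 0.0, 0.0]
ft_force: [0.3, -0.6, 1.1]
grip_width: 0.0517
```

```bash
python3 -c "
from h import *
go([.58,.21,.30],1.52)
c,im=snap('side','d5');crop(im,230,150,400,310,4,'d5c')"
```

```text
shift [ 6.671 -1.43  -0.331] turn [ 0.001  0.    -0.055] q6 -1.17 dist 0.41
shift [ 6.671 -1.43  -0.331] turn [ 1.000e-03 -1.000e-03  3.086e+00] q6 1.97 dist 0.41
```

View pics/d5c.png

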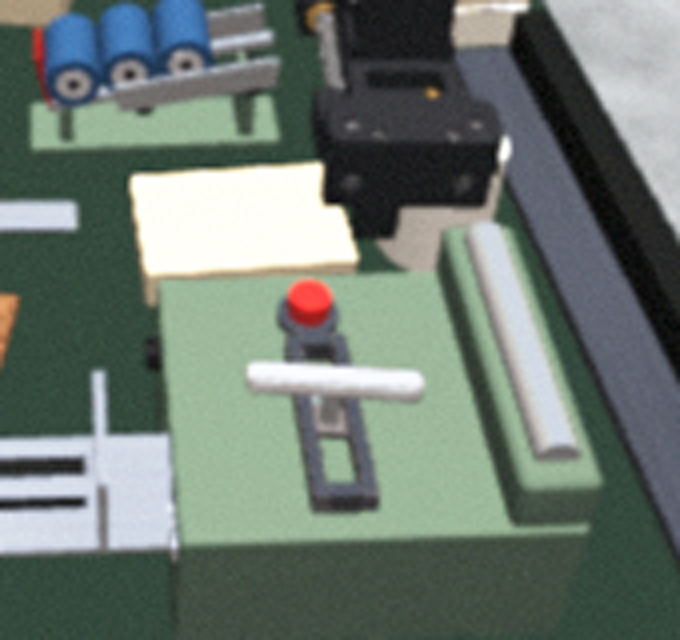

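The handle stays turned and the tray is out. Next is the track view.

Emit:
{"name": "play_rows", "arguments": {
  "targets": [
    [1,-0.2,-0.3,0,0,-0.05,1],
    [2,-0.4,-0.3,0,0,-0.05,1],
    [3,-0.6,-0.3,0,0,-0.05,1],
    [4,-0.8,-0.3,0,0,-0.05,1],
    [5,-1,-0.3,0,0,-0.05,1],
    [6,-1.3,-0.3,0,0,-0.05,1],
    [6.67,-1.43,-0.3,0,0,-0.05,1],
    [6.67,-1.43,-0.3,0,0,-0.05,1]
  ]
}}

```text
clock: 8.12
ee_pos: [0.5792, 0.2129, 0.2962]
eef_rot: [0.725, 0.689, 0.0, -0.0]
ft_force: [-0.3, -0.1, 0.2]
grip_width: 0.0885
```

```bash
python3 -c "
from h import *
c,im=snap('wrist','w4');crop(im,130,0,380,260,3,'w4c');print(ctrl.get_obs()['ee_pos'])"
```

```text
[0.57952323 0.211204   0.29617422]
```

View pics/w4.png

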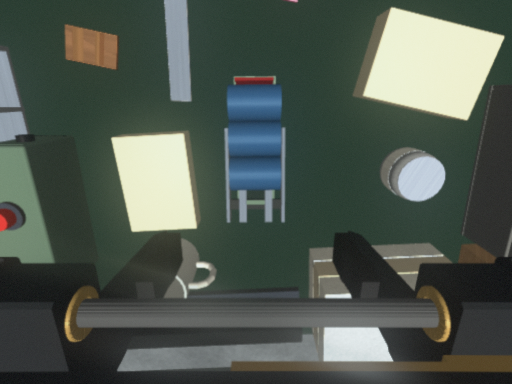

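View pics/w4c.png

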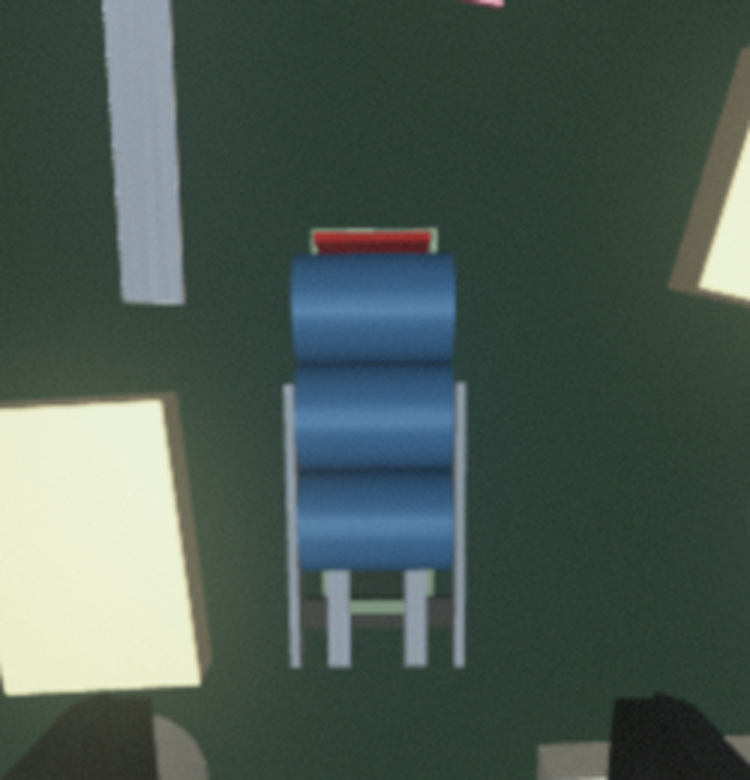

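The wrist view shows roller a spanning (227–282, 85–120), with b and c below it and the red stop plate at (254,81).

```bash
python3 -c "
from h import *
c=eyes.calibration('wrist')
print('cam',-c['R'].T@c['t'])
P=lambda x,y:(130+(x+.5)/3-.5,(y+.5)/3-.5)
for n,p,z in (('L',(292,305),.092),('R',(455,303),.092),('Lb',(296,420),.1),('Rb',(453,420),.1),('f',(373,254),.07),('ab',(373,361),.074),('bc',(374,467),.081),('cend',(375,571),.088),('gl0',(288,384),.064),('gr0',(460,382),.064),('gl1',(295,667),.083),('gr1',(460,667),.083)): print(n,onz(c,*P(*p),z).round(4))
"
```

```text
cam [0.49606611 0.21529999 0.44096788]
L [0.5008 0.1793 0.092 ]
R [0.5034 0.2429 0.092 ]
Lb [0.5443 0.1779 0.1   ]
Rb [0.5476 0.2403 0.1   ]
f [0.4831 0.2117 0.07  ]
ab [0.5251 0.2094 0.074 ]
bc [0.5687 0.2074 0.081 ]
cend [0.6132 0.2054 0.088 ]
gl0 [0.5337 0.1718 0.064 ]
gr0 [0.5368 0.2464 0.064 ]
gl1 [0.6595 0.1658 0.083 ]
gr1 [0.6635 0.2417 0.083 ]
```

```bash
python3 -c "
from h import *
go([.504,.211,.16],1.523);go([.504,.211,.053],1.523)"
```

```text
shift [-0.069 -1.257  2.269] turn [ 0.     0.001 -0.005] q6 -1.13 dist 0.156
shift [-0.069 -1.257  2.269] turn [ 1.000e-03 -0.000e+00  3.136e+00] q6 2.02 dist 0.156
shift [-0.068 -1.257  4.053] turn [ 0.     0.001 -0.005] q6 -1.13 dist 0.255
shift [-0.068 -1.257  4.053] turn [ 1.000e-03 -0.000e+00  3.136e+00] q6 2.02 dist 0.255
```

Emit:
{"name": "play_rows", "arguments": {
  "targets": [
    [-0.03,-0.6,0.7,0,0,0,1],
    [-0.07,-1.26,1.5,0,0,0,1],
    [-0.07,-1.26,2.1,0,0,0,1],
    [-0.07,-1.26,2.5,0,0,0,1],
    [-0.07,-1.26,2.5,0,0,0,1]
  ]
}}

```text
clock: 8.8
ee_pos: [0.5026, 0.2081, 0.1442]
eef_rot: [0.727, 0.686, -0.002, -0.001]
ft_force: [-0.3, 0.2, -0.2]
grip_width: 0.088
```

```bash
python3 -c "
from h import *
c,im=snap('wrist','w5');go([.504,.211,.053],1.523)"
```

```text
shift [3.900e-02 1.000e-03 1.549e+00] turn [-0.001  0.001 -0.01 ] q6 -1.13 dist 0.093
shift [3.900e-02 1.000e-03 1.549e+00] turn [2.000e-03 2.000e-03 3.132e+00] q6 2.02 dist 0.093
```

View pics/w5.png

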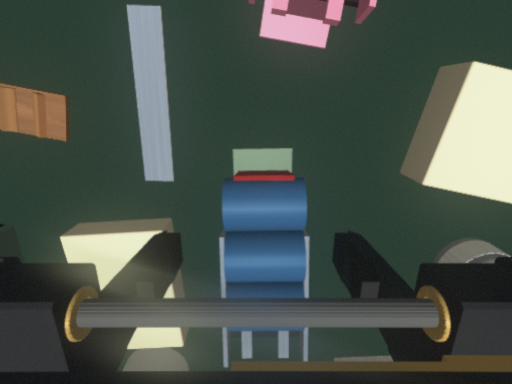

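The gripper's centre is at column 258 and roller a at 264, so I shift about 2 mm in x and descend.

Emit:
{"name": "play_rows", "arguments": {
  "targets": [
    [0.04,0,0.6,0,0,0,1],
    [0.04,0,1.1,0,0,0,1],
    [0.04,0,1.55,0,0,0,1],
    [0.04,0,1.55,0,0,0,1]
  ]
}}

```text
clock: 9.35
ee_pos: [0.5038, 0.2118, 0.0529]
eef_rot: [0.727, 0.687, -0.001, -0.0]
ft_force: [0.1, 0.2, -0.5]
grip_width: 0.088
```

```bash
python3 -c "
from h import *
c,im=snap('wrist','w6')
c,im=snap('side','d6');crop(im,200,110,330,210,6,'d6c');go([.504,.211,.053],1.523)"
```

```text
shift [-0.03  -0.027  0.036] turn [ 0.002 -0.001 -0.009] q6 -1.13 dist 0.003
shift [-0.03  -0.027  0.036] turn [-1.000e-03 -4.000e-03  3.133e+00] q6 2.02 dist 0.003
```

View pics/w6.png

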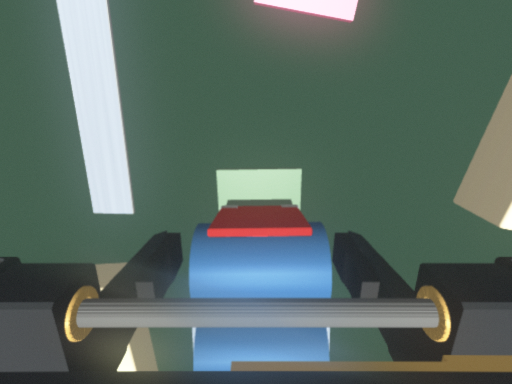

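View pics/d6c.png

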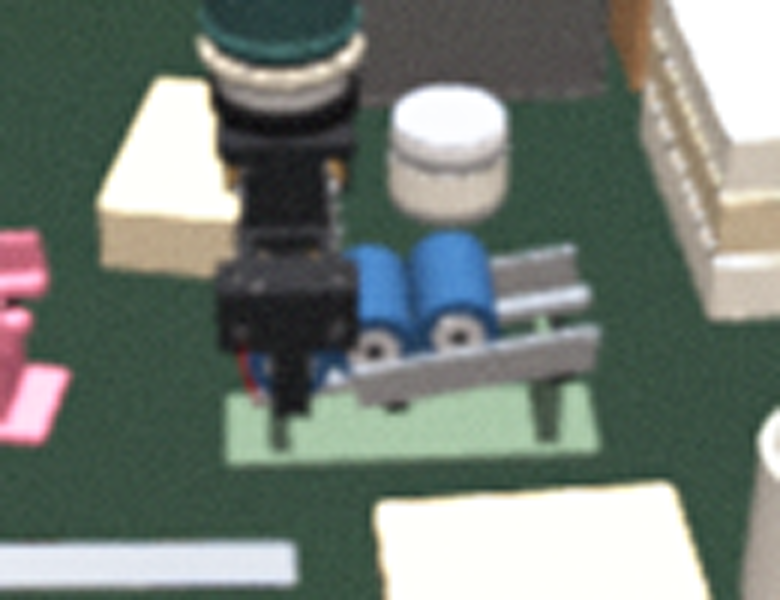

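The fingers straddle roller a (centred around column 260). I close and lift.

Emit:
{"name": "play_rows", "arguments": {
  "targets": [
    [0,0,0,0,0,0,0.5],
    [0,0,0,0,0,0,0.5],
    [0,0,0,0,0,0,0.5],
    [0,0,0,0,0,0,0.5],
    [0,0,-0.2,0,0,0,0.5],
    [0,0,-0.6,0,0,0,0.5],
    [0,0,-1.2,0,0,0,0.5],
    [0,0,-2,0,0,0,0.5]
  ],
  "grip_force": 25
}}

```text
clock: 10.45
ee_pos: [0.5022, 0.212, 0.173]
eef_rot: [0.727, 0.687, -0.002, -0.001]
ft_force: [0.3, -0.2, -1.9]
grip_width: 0.0639
```

```bash
python3 -c "
from h import *
c,im=snap('wrist','w7')
c,im=snap('side','d7');crop(im,200,70,350,210,5,'d7c')
c,im=snap('scene','s7')
c=eyes.calibration('wrist')"
```

```text
(no output)
```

View pics/w7.png

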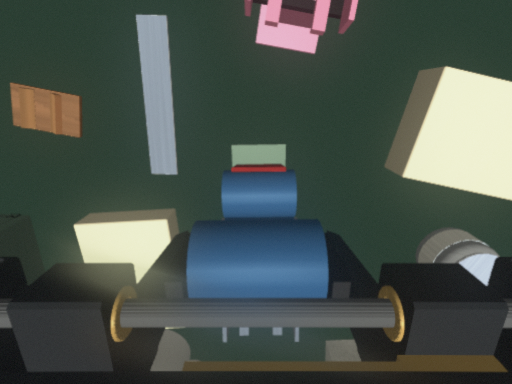

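View pics/d7c.png

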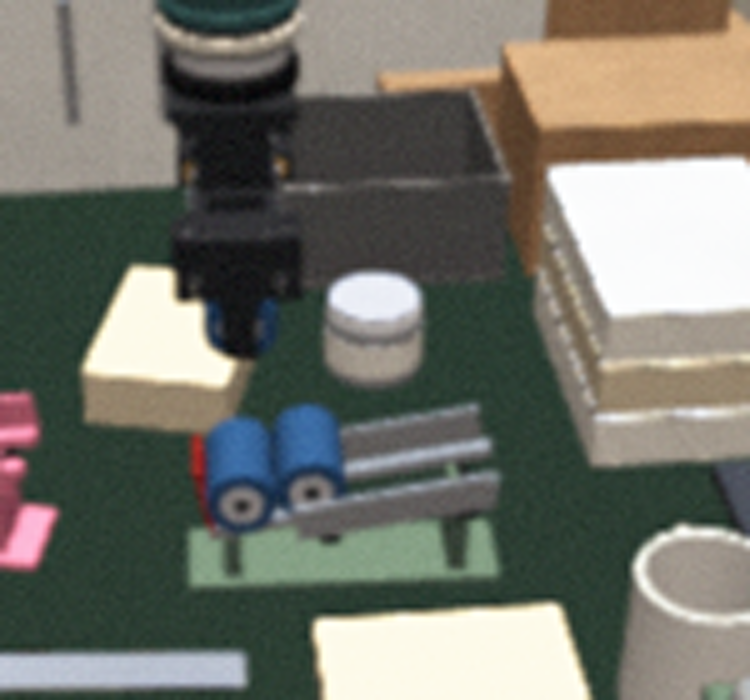

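View pics/s7.png

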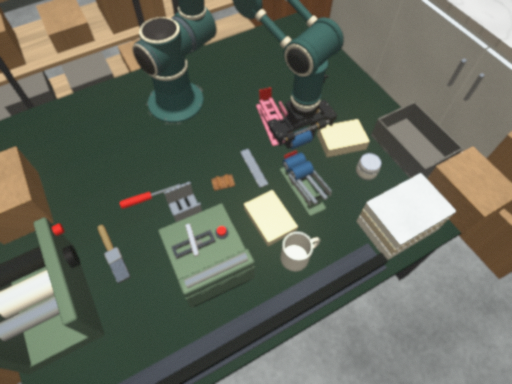

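Roller a is held and roller b has rolled to the stop. Next I measure the rest's pose.

```bash
python3 -c "
from h import *
c=eyes.calibration('wrist')
# w1 calibration reconstructed
c1=dict(c); c1['R']=np.array([[ 0.99827515,-0.05869118,-0.00143679],[-0.05513701,-0.94566667,0.32042855],[-0.02016506,-0.31979664,-0.9472716 ]]); c1['t']=np.array([-0.60576554,-0.15237359,0.41874565])
P=lambda x,y:(100+(x+.5)/4-.5,40+(y+.5)/4-.5)
q=np.array([onz(c1,*P(*p),.006)[:2] for p in ((57,30),(185,53),(176,258),(52,237))]);print(q,q.mean(0))
d=q[1]-q[0]+q[2]-q[3];print(np.arctan2(d[1],d[0]));e=q[0]-q[3]+q[1]-q[2];print(np.arctan2(-e[0],e[1]),np.linalg.norm(d)/2,np.linalg.norm(e)/2)
go([.43,-.01,.17],-0.27)
"
```

```text
[[ 0.40904259  0.02849319]
 [ 0.45206109  0.01881477]
 [ 0.43601708 -0.04887591]
 [ 0.3920117  -0.03897844]] [ 0.42228312 -0.0101366 ]
-0.22126531674846178
-0.2399889645284094 0.04459925076030704 0.06957513552051765
shift [-3.787 -1.058  0.1  ] turn [ 0.002 -0.007  1.785] q6 0.25 dist 0.236
shift [-3.787 -1.058  0.1  ] turn [ 0.006  0.002 -1.357] q6 -2.89 dist 0.236
```

Emit:
{"name": "play_rows", "arguments": {
  "targets": [
    [-0.6,-0.15,-0.3,0,0,0.18,0.5],
    [-1.3,-0.3,-0.4,0,0,0.36,0.5],
    [-2.1,-0.5,-0.4,0,0,0.54,0.5],
    [-2.9,-0.7,-0.4,0,0,0.72,0.5],
    [-3.6,-0.9,-0.4,0,0,0.9,0.5],
    [-4.2,-1.15,-0.4,0,0,1.08,0.5],
    [-4.5,-1.2,-0.4,0,0,1.26,0.5],
    [-4.5,-1.2,-0.4,0,0,1.44,0.5]
  ]
}}

```text
clock: 11.6
ee_pos: [0.4151, -0.0539, 0.1954]
eef_rot: [0.999, 0.033, -0.002, -0.0]
ft_force: [0.6, -0.1, -1.7]
grip_width: 0.0637
```

Emit:
{"name": "play_rows", "arguments": {
  "targets": [
    [0,0,0,0,0,0.18,0.5],
    [0,0,0,0,0,0.3,0.5],
    [0,0,0,0,0,0.3,0.5],
    [0,0,0,0,0,0.3,0.5]
  ]
}}

```text
clock: 12.1
ee_pos: [0.4164, -0.0528, 0.1964]
eef_rot: [0.994, -0.111, -0.001, -0.0]
ft_force: [0.8, 1.1, -1.4]
grip_width: 0.0641
```

```bash
python3 -c "
from h import *
o=ctrl.get_obs();c,im=snap('wrist','w8');print(o['ee_pos'],o['clock'],o['grip_width']); go([.422,-.01,.17],-.23)
import pickle;pickle.dump(c,open('c8.pkl','wb'))"
```

```text
[ 0.41644055 -0.05277193  0.19641735] 12.1 0.06409708032403817
shift [-0.07  -0.716  0.445] turn [0.    0.002 0.007] q6 0.21 dist 0.051
shift [-0.07  -0.716  0.445] turn [-2.000e-03  0.000e+00 -3.135e+00] q6 -2.94 dist 0.051
```

View pics/w8.png

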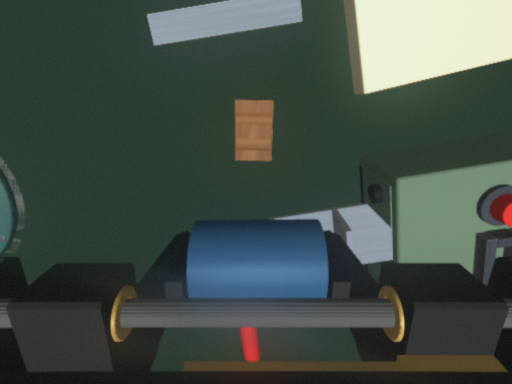

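The rest is at columns 235–273, rows 100–161, aligned with the jaws.

```bash
python3 - <<'E'
from h import *
import pickle;c=pickle.load(open('c8.pkl','rb'));im=cv2.imread('pics/w8.png')
crop(im,210,80,310,180,8,'w8c')
h=cv2.cvtColor(im,cv2.COLOR_BGR2HSV)
m=cv2.inRange(h,(5,70,50),(22,255,255)); m[180:]=0;m[:80]=0;m[:,:215]=0;m[:,300:]=0
p=np.argwhere(m)[:,::-1]; r=cv2.minAreaRect(p.astype(np.float32));print(r)
q=np.array([onz(c,*x,.006)[:2] for x in cv2.boxPoints(r)]);print(q,q.mean(0))
for i in range(2):
    d=q[i+1]-q[i];print(np.linalg.norm(d),np.arctan2(d[1],d[0]))
E
```

```text
((253.5, 130.0), (62.0, 39.0), 90.0)
[[ 0.40786928  0.02972397]
 [ 0.45059495  0.02004011]
 [ 0.43615747 -0.04944167]
 [ 0.39035687 -0.03908528]] [ 0.42124464 -0.00969072]
0.043809358718812114 -0.22288622984035938
0.0709658968662933 -1.7756690789904754
```

View pics/w8c.png

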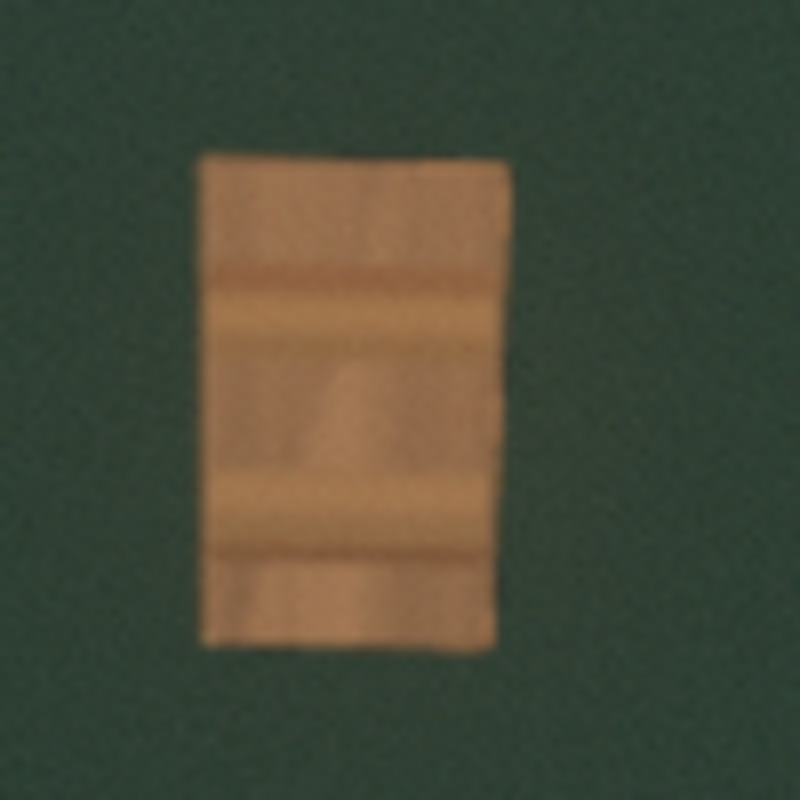

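```bash
python3 -c "
from h import *
go([.4215,-.01,.06],-.23);go([.4215,-.01,.0195],-.23);print(ctrl.get_obs()['ft_force'])"
```

```text
shift [-0.075 -0.714  2.278] turn [0.    0.002 0.007] q6 0.21 dist 0.143
shift [-0.075 -0.714  2.278] turn [-2.000e-03  0.000e+00 -3.135e+00] q6 -2.94 dist 0.143
shift [-0.074 -0.714  2.953] turn [0.    0.002 0.007] q6 0.21 dist 0.182
shift [-0.074 -0.714  2.953] turn [-2.000e-03  0.000e+00 -3.135e+00] q6 -2.94 dist 0.182
[-0.09635139 -0.15007024 -2.01038115]
```

Emit:
{"name": "play_rows", "arguments": {
  "targets": [
    [-0.07,-0.71,0.6,0,0,0,0.5],
    [-0.07,-0.71,1.4,0,0,0,0.5],
    [-0.07,-0.71,2.1,0,0,0,0.5],
    [-0.07,-0.71,2.6,0,0,0,0.5],
    [-0.07,-0.71,2.8,0,0,0,0.5],
    [-0.07,-0.71,2.9,0,0,0,0.5],
    [-0.07,-0.71,2.9,0,0,0,0.5]
  ]
}}

```text
clock: 13.02
ee_pos: [0.4234, -0.0106, 0.024]
eef_rot: [0.994, -0.112, 0.001, -0.0]
ft_force: [-0.7, -0.4, -2.1]
grip_width: 0.0639
```

```bash
python3 -c "
from h import *
c,im=snap('side','d9');crop(im,180,170,280,260,8,'d9c');go([.4215,-.01,.0195],-.23);print(ctrl.get_obs()['ft_force'],ctrl.get_obs()['ee_pos'])"
```

```text
shift [-0.039 -0.002  0.082] turn [-0.    -0.002  0.005] q6 0.21 dist 0.005
shift [-0.039 -0.002  0.082] turn [ 3.000e-03 -0.000e+00 -3.137e+00] q6 -2.94 dist 0.005
[ 0.2340853   0.17621005 -1.25615263] [ 0.42372214 -0.0106323   0.02440861]
```

View pics/d9c.png

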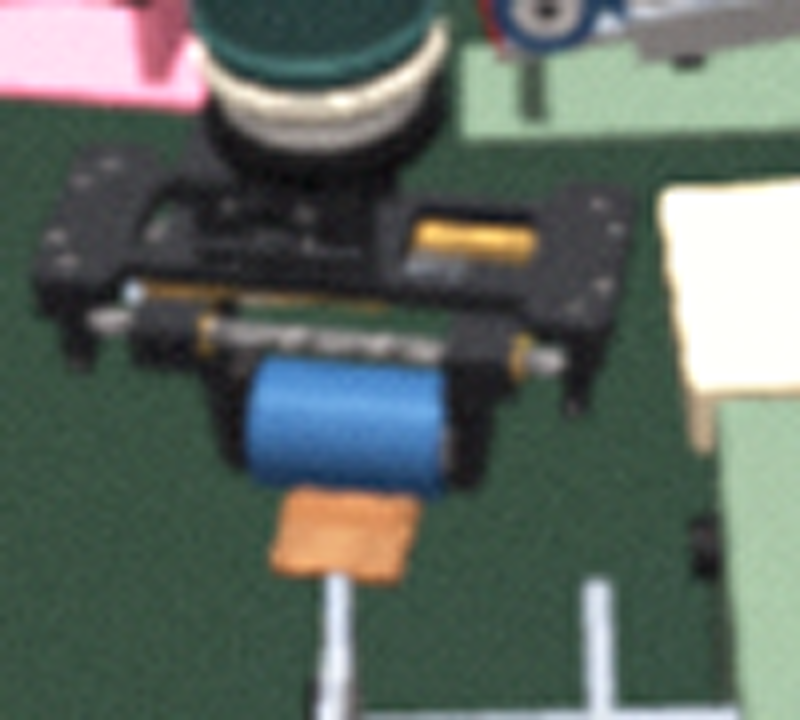

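The roller is above the rest and aligned. I lower gently until contact.

Emit:
{"name": "play_rows", "arguments": {
  "targets": [
    [-0.035,0,0.04,0,0,0,0.5],
    [-0.035,0,0.08,0,0,0,0.5],
    [-0.035,0,0.09,0,0,0,0.5],
    [-0.035,0,0.09,0,0,0,0.5]
  ]
}}

```text
clock: 13.58
ee_pos: [0.4206, -0.01, 0.018]
eef_rot: [0.994, -0.112, 0.0, 0.0]
ft_force: [-0.4, -0.4, -1.3]
grip_width: 0.0637
```

Emit:
{"name": "play_rows", "arguments": {
  "targets": [
    [0,0,0.02,0,0,0,0.5],
    [0,0,0.04,0,0,0,0.5],
    [0,0,0.04,0,0,0,0.5]
  ]
}}

```text
clock: 13.95
ee_pos: [0.4214, -0.0096, 0.0167]
eef_rot: [0.994, -0.113, 0.0, -0.001]
ft_force: [-2.5, 3.3, 7.2]
grip_width: 0.0634
```

Contact. I release, then rise straight up.

Emit:
{"name": "play_rows", "arguments": {
  "targets": [
    [0,0,-0.02,0,0,0,0.6],
    [0,0,-0.02,0,0,0,0.9],
    [0,0,-0.02,0,0,0,0.95],
    [0,0,-0.02,0,0,0,0.95],
    [0,0,-0.3,0,0,0,1],
    [0,0,-1,0,0,0,1],
    [0,0,-1.9,0,0,0,1],
    [0,0.8,-2.5,0,0,0,1]
  ]
}}

```text
clock: 14.95
ee_pos: [0.4114, -0.0559, 0.1684]
eef_rot: [0.994, -0.11, 0.002, -0.0]
ft_force: [-0.2, -1.3, 1.2]
grip_width: 0.0883
```

```bash
python3 -c "
from h import *
c,im=snap('wrist','w10');c,im=snap('scene','s10');o=ctrl.get_obs();print(o['ee_pos'])
go([.422,-.01,.14],1.34);go([.422,-.01,.14],1.34)
import pickle;pickle.dump(eyes.calibration('wrist'),open('c10.pkl','wb'))"
```

```text
[ 0.41272888 -0.05994994  0.17042863]
shift [-0.042 -0.847  0.506] turn [ 0.008 -0.006 -1.568] q6 -1.36 dist 0.059
shift [-0.042 -0.847  0.506] turn [-0.006 -0.008  1.574] q6 1.78 dist 0.059
shift [-0.042 -0.847  0.506] turn [ 0.008 -0.006 -1.568] q6 -1.36 dist 0.059
shift [-0.042 -0.847  0.506] turn [-0.006 -0.008  1.574] q6 1.78 dist 0.059
```

View pics/w10.png

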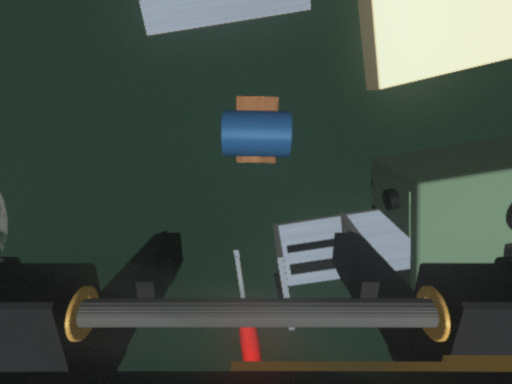

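View pics/s10.png

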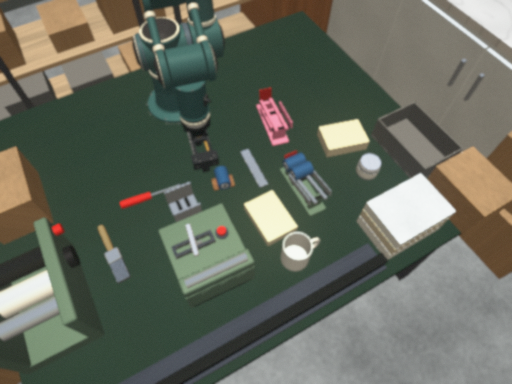

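The roller lies on the rest at columns 222–292, rows 110–157, and the tray saddle is at about (325,245).

```bash
python3 - <<'E'
from h import *
import pickle;c=pickle.load(open('c10.pkl','rb'));im=cv2.imread('pics/w10.png')
h=cv2.cvtColor(im,cv2.COLOR_BGR2HSV)
m=cv2.inRange(h,(98,120,50),(120,255,255)); m[200:]=0;m[:,:200]=0;m[:,320:]=0
p=np.argwhere(m)[:,::-1]; r=cv2.minAreaRect(p.astype(np.float32));print(r,p.mean(0),p.min(0),p.max(0))
L,R=p.min(0)[0]-.0,p.max(0)[0]+.0
print('cam',-c['R'].T@c['t'])
a=onz(c,221.7,128,.054);b=onz(c,292.3,128,.054);print(a,b,np.linalg.norm(a-b),(a+b)/2,np.arctan2(*(b-a)[1::-1]))
for v in (p.min(0)[1],p.max(0)[1]): print(onz(c,257,v,.032))
crop(im,200,80,420,310,3,'w10c')
E
```

```text
((255.98062133789062, 133.0459442138672), (70.39535522460938, 45.15892791748047), 1.0609116554260254) [256.06190319 133.05795193] [221 110] [291 156]
cam [0.43002984 0.02134358 0.31512596]
[3.94750532e-01 1.82861813e-04 5.40000000e-02] [ 0.45687544 -0.01426913  0.054     ] 0.06378372888755833 [ 0.42581299 -0.00704313  0.054     ] -0.2285629087788426
[0.42925117 0.00710539 0.032     ]
[ 0.41914754 -0.03650131  0.032     ]
```

View pics/w10c.png

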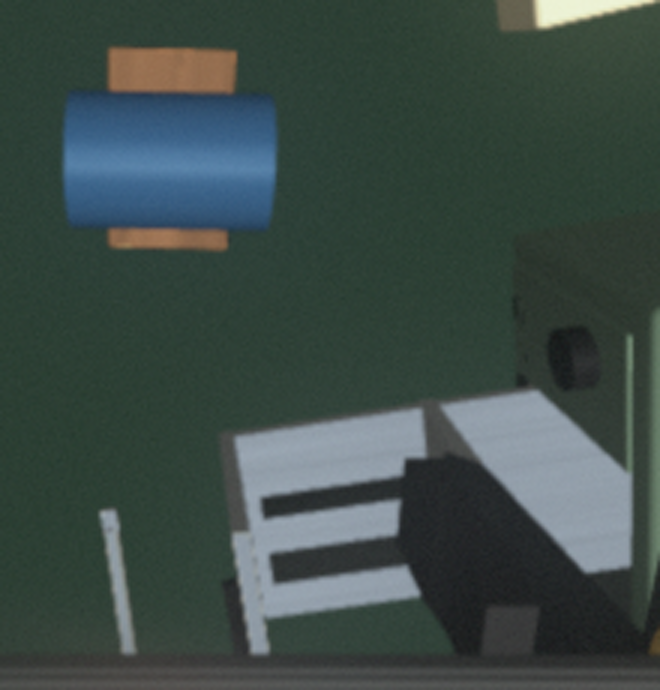

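Emit:
{"name": "play_rows", "arguments": {
  "targets": [
    [0,-0.2,0,0,0,-0.18,1],
    [0,-0.4,0,0,0,-0.37,1],
    [0,-0.7,0,0,0,-0.55,1],
    [-0.04,-0.85,0,0,0,-0.73,1],
    [-0.04,-0.85,0,0,0,-0.92,1],
    [-0.04,-0.85,0,0,0,-1.1,1],
    [-0.04,-0.85,0,0,0,-1.28,1],
    [-0.04,-0.85,0,0,0,-1.46,1]
  ]
}}

```text
clock: 16.05
ee_pos: [0.4181, -0.006, 0.1641]
eef_rot: [0.814, 0.581, -0.001, -0.001]
ft_force: [0.2, -0.8, 0.6]
grip_width: 0.0884
```

```bash
python3 -c "
from h import *
go([.422,-.01,.13],1.342);go([.422,-.01,.13],1.342)"
```

```text
shift [-0.042  0.085  0.569] turn [-0.002  0.    -0.101] q6 -1.37 dist 0.035
shift [-0.042  0.085  0.569] turn [0.    0.004 3.04 ] q6 1.78 dist 0.035
shift [-0.042  0.085  0.569] turn [-0.002  0.    -0.101] q6 -1.37 dist 0.035
shift [-0.042  0.085  0.569] turn [0.    0.004 3.04 ] q6 1.78 dist 0.035
```

Emit:
{"name": "play_rows", "arguments": {
  "targets": [
    [-0.04,0.08,0.55,0,0,-0.1,1],
    [-0.04,0.08,0.55,0,0,-0.1,1],
    [-0.04,0.08,0.55,0,0,-0.1,1]
  ]
}}

```text
clock: 16.42
ee_pos: [0.4223, -0.0101, 0.1324]
eef_rot: [0.786, 0.618, -0.0, -0.001]
ft_force: [-0.5, 0.7, -0.0]
grip_width: 0.088
```

```bash
python3 -c "
from h import *
c,im=snap('wrist','w11');c=eyes.calibration('wrist');print(ctrl.get_obs()['ee_pos'],-c['R'].T@c['t'],c['R'])
import pickle;pickle.dump(c,open('c11.pkl','wb'))"
```

```text
[ 0.42286782 -0.01019101  0.13300534] [0.34160074 0.00894972 0.2778257 ] [[ 2.34972285e-01  9.72001845e-01 -6.62429712e-04]
 [ 9.21218177e-01 -2.22478304e-01  3.19155878e-01]
 [ 3.10072726e-01 -7.56030282e-02 -9.47702003e-01]]
```

View pics/w11.png

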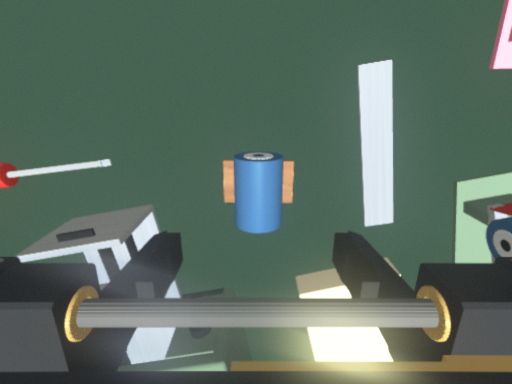

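The roller is in line at column 258, with its near-end hub at (258,156) and the far edge at row about 231.

```bash
python3 - <<'E'
from h import *
import pickle;c=pickle.load(open('c11.pkl','rb'));im=cv2.imread('pics/w11.png')
crop(im,215,140,305,245,7,'w11c')
u=np.array([.974,-.227,0]); tc=np.array([0.42286782,-0.01019101,0])
for p,z in (((258,156.5),.032),((258,161),.054),((258,231),.054),((235.3,195),.032),((282,195),.032)):
    X=onz(c,*p,z);print(p,X,'u',(X-tc)@u,'w',(X-tc)@np.array([.227,.974,0]))
E
```

```text
(258, 156.5) [ 0.39120126 -0.00238367  0.032     ] u -0.032615497785345116 w 0.00041603524936448364
(258, 161) [ 0.39032608 -0.00222702  0.054     ] u -0.03350348271406846 w 0.00036994640360066424
(258, 231) [ 0.45091568 -0.01680822  0.054     ] u 0.02882072051575266 w -7.829607269662838e-05
(235.3, 195) [ 0.4211565  -0.03103737  0.032     ] u 0.003065298015911053 w -0.0206928251206739
(282, 195) [0.4312248  0.01065466 0.032     ] u 0.003407732743537302 w 0.022200717819298776
```

View pics/w11c.png

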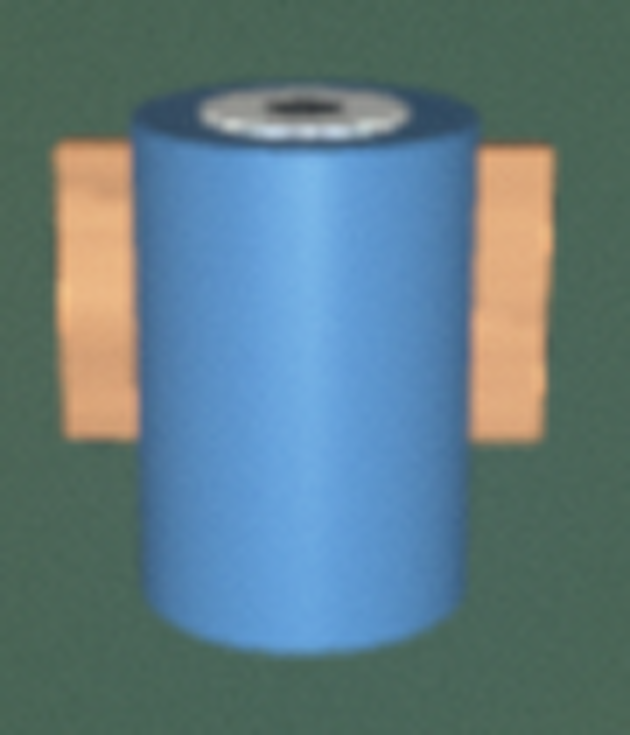

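Emit:
{"name": "play_rows", "arguments": {
  "targets": [
    [0,-0.03,0.6,0,0,0,1],
    [0,-0.03,1.2,0,0,0,1],
    [0,-0.03,1.7,0,0,0,1],
    [0,-0.03,1.9,0,0,0,1],
    [0,-0.03,1.9,0,0,0,1]
  ]
}}

```text
clock: 17.1
ee_pos: [0.421, -0.01, 0.0188]
eef_rot: [0.786, 0.619, -0.0, -0.0]
ft_force: [-0.6, 0.2, 0.3]
grip_width: 0.0876
```

```bash
python3 -c "
from h import *
c,im=snap('wrist','w12');print(ctrl.get_obs()['ee_pos'],ctrl.get_obs()['ft_force'])"
```

```text
[ 0.42176484 -0.01004325  0.01946129] [-0.05292499  0.53387109  0.59978282]
```

View pics/w12.png

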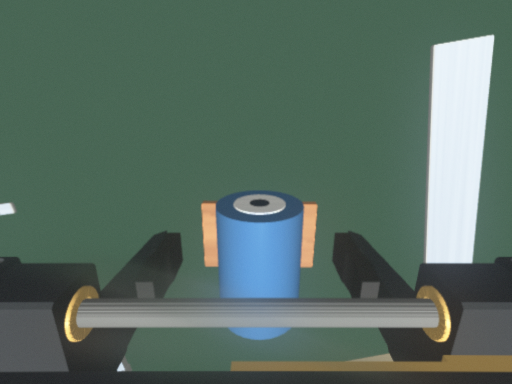

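The roller is centred between the fingers. I grip and lift.

Emit:
{"name": "play_rows", "arguments": {
  "targets": [
    [0,0,0,0,0,0,0.3],
    [0,0,0,0,0,0,0.3],
    [0,0,0,0,0,0,0.3],
    [0,0,0,0,0,0,0.3],
    [0,0,0,0,0,0,0.3],
    [0,0,-0.4,0,0,0,0.3],
    [0,0,-1.2,0,0,0,0.3],
    [0,0,-2,0,0,0,0.3]
  ],
  "grip_force": 25
}}

```text
clock: 18.15
ee_pos: [0.4199, -0.01, 0.1391]
eef_rot: [0.785, 0.619, -0.001, -0.001]
ft_force: [1.1, 0.3, -2.0]
grip_width: 0.0435
```

```bash
python3 -c "
from h import *
c,im=snap('wrist','w13');c=eyes.calibration('wrist');o=ctrl.get_obs();print(o['ee_pos'],o['grip_width'],o['ft_force'])
import pickle;pickle.dump((c,o),open('c13.pkl','wb'));crop(im,190,170,330,384,3.2,'w13c')
go([.452,-.158,.19],1.513)"
```

```text
[ 0.42455315 -0.01031863  0.14598899] 0.043289513484878375 [ 2.96530045 -0.12601136  3.28596579]
shift [-2.286  1.026 -0.727] turn [ 0.009 -0.    -0.178] q6 -1.85 dist 0.157
shift [-2.286  1.026 -0.727] turn [-1.000e-03 -1.300e-02  2.964e+00] q6 1.29 dist 0.157
```

View pics/w13.png

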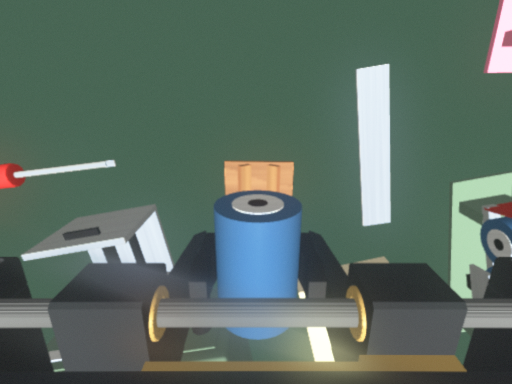

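```bash
python3 -c "
from h import *
go([.53,-.16,.26],1.513)"
```

```text
shift [-2.013  2.308 -1.883] turn [ 0.009 -0.    -0.178] q6 -1.81 dist 0.216
shift [-2.013  2.308 -1.883] turn [-1.000e-03 -1.300e-02  2.964e+00] q6 1.34 dist 0.216
```

Emit:
{"name": "play_rows", "arguments": {
  "targets": [
    [-0.2,0.3,-0.8,0,0,0,0.3],
    [-0.8,0.9,-1.5,0,0,-0.06,0.3],
    [-1.5,1.6,-1.9,0,0,-0.12,0.3],
    [-2,2.1,-1.9,0,0,-0.17,0.3],
    [-2,2.3,-1.9,0,0,-0.17,0.3],
    [-2,2.3,-1.9,0,0,-0.17,0.3],
    [-2,2.3,-1.9,0,0,-0.17,0.3]
  ]
}}

```text
clock: 19.08
ee_pos: [0.526, -0.1577, 0.2516]
eef_rot: [0.73, 0.684, -0.0, -0.001]
ft_force: [-0.7, -0.3, -1.8]
grip_width: 0.043
```

```bash
python3 -c "
from h import *
c,im=snap('wrist','w14');c=eyes.calibration('wrist');o=ctrl.get_obs();print(o['ee_pos'],o['grip_width'],o['ft_force'])
import pickle;pickle.dump((c,o),open('c14.pkl','wb'));crop(im,190,60,340,230,4.5,'w14c')"
```

```text
[ 0.52607428 -0.15762353  0.25185454] 0.04318820578188139 [-0.26973364  0.34559048 -1.30167763]
```

View pics/w14.png

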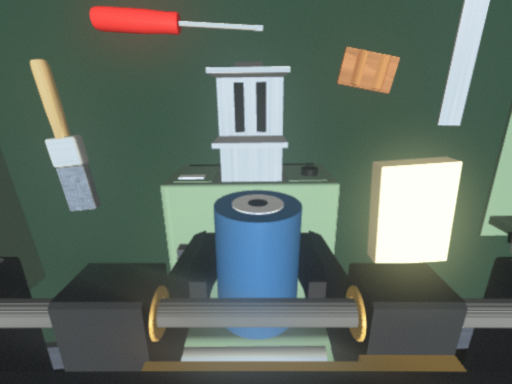

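View pics/w14c.png

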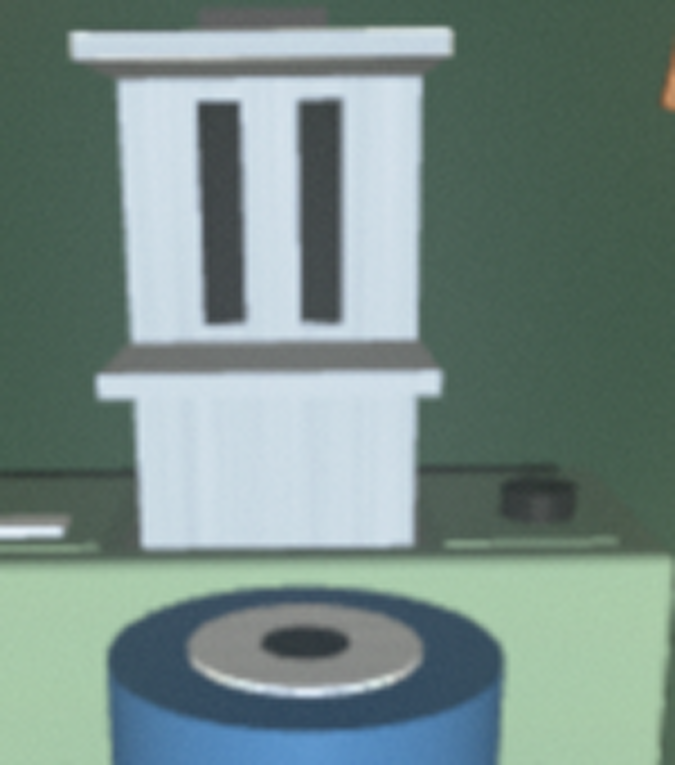

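The tray is seen from above: front wall top inner edge at crop y≈60, rear wall inner edge at y≈372, and V-plates centred at x≈271.

```bash
python3 - <<'E'
from h import *
import pickle;c,o=pickle.load(open('c14.pkl','rb'))
P=lambda x,y:(190+(x+.5)/4.5-.5,60+(y+.5)/4.5-.5)
print('cam',-c['R'].T@c['t'])
yaw=-.057;u=np.array([np.cos(yaw),np.sin(yaw),0]);w=np.array([-u[1],u[0],0]);tc=o['ee_pos']*[1,1,0]
for n,p,z in (('F top L',(72,60),.086),('F top R',(452,56),.086),('R top L',(98,373),.078),('R top R',(441,370),.078),('fl FL',(118,78),.017),('fl FR',(422,76),.017),('fl RL',(132,342),.017),('fl RR',(418,341),.017),('V FL',(200,101),.03),('V FR',(341,99),.03),('V RL',(206,323),.03),('V RR',(341,321),.03),('deckL',(0,567),.1),('deckR',(668,558),.1)):
    X=onz(c,*P(*p),z);print(n,X.round(4),'u %.4f w %.4f'%(X@u,X@w))
# hub
X=onz(c,*P(306,641),o['ee_pos'][2]+.0125);R=Ro.from_quat(o['eef_rot']).as_matrix();print('hub tool',R.T@(X-o['ee_pos']))
# far end ridge
X=onz(c,258,333,o['ee_pos'][2]+.0125+.022);print('far ridge',R.T@(X-o['ee_pos']))
E
```

```text
cam [ 0.44293262 -0.15276996  0.39683659]
F top L [ 0.4176 -0.2034  0.086 ] u 0.4285 w -0.1793
F top R [ 0.4223 -0.118   0.086 ] u 0.4283 w -0.0938
R top L [ 0.489  -0.2071  0.078 ] u 0.5000 w -0.1789
R top R [ 0.4937 -0.1219  0.078 ] u 0.4999 w -0.0935
fl FL [ 0.4173 -0.2025  0.017 ] u 0.4282 w -0.1784
fl FR [ 0.4222 -0.1187  0.017 ] u 0.4283 w -0.0945
fl RL [ 0.4894 -0.2065  0.017 ] u 0.5003 w -0.1782
fl RR [ 0.4945 -0.1224  0.017 ] u 0.5007 w -0.0941
V FL [ 0.4253 -0.1795  0.03  ] u 0.4349 w -0.1550
V FR [ 0.4273 -0.1418  0.03  ] u 0.4346 w -0.1172
V RL [ 0.4838 -0.1832  0.03  ] u 0.4935 w -0.1553
V RR [ 0.4858 -0.145   0.03  ] u 0.4932 w -0.1171
deckL [ 0.5311 -0.2326  0.1   ] u 0.5435 w -0.2020
deckR [ 0.5393 -0.0704  0.1   ] u 0.5425 w -0.0395
hub tool [-0.00027876 -0.0331243  -0.01244326]
far ridge [-7.76831780e-05  2.73761695e-02 -3.45471606e-02]
```

```bash
python3 -c "
from h import *
go([.4567,-.1625,.14],1.514)"
```

```text
shift [-0.157 -1.145  1.866] turn [-0.002 -0.001 -0.008] q6 -1.86 dist 0.132
shift [-0.157 -1.145  1.866] turn [-1.000e-03  3.000e-03  3.134e+00] q6 1.29 dist 0.132
```

Emit:
{"name": "play_rows", "arguments": {
  "targets": [
    [-0.05,-0.5,0.3,0,0,-0.008,0.3],
    [-0.12,-0.9,0.9,0,0,-0.008,0.3],
    [-0.16,-1.15,1.5,0,0,-0.008,0.3],
    [-0.16,-1.15,1.87,0,0,-0.008,0.3],
    [-0.16,-1.15,1.87,0,0,-0.008,0.3],
    [-0.16,-1.15,1.87,0,0,-0.008,0.3]
  ]
}}

```text
clock: 19.88
ee_pos: [0.4582, -0.1638, 0.1416]
eef_rot: [0.727, 0.687, 0.0, 0.001]
ft_force: [0.7, 0.4, -1.3]
grip_width: 0.0431
```

```bash
python3 -c "
from h import *
c,im=snap('wrist','w15');c=eyes.calibration('wrist');o=ctrl.get_obs();print(o['ee_pos'],o['ft_force'])
go([.4567,-.1625,.0315],1.514)
print(proj(c,[.4557,-.1625,.044]))
for p in ([.4176,-.2034,.086],[.4223,-.118,.086]): print(proj(c,p))"
```

```text
[ 0.45867734 -0.16401686  0.14199128] [ 0.12864573 -0.42554801 -1.89955132]
shift [ 0.025 -0.039  1.841] turn [ 0.002  0.001 -0.   ] q6 -1.86 dist 0.111
shift [ 0.025 -0.039  1.841] turn [ 1.000e-03 -4.000e-03  3.141e+00] q6 1.29 dist 0.111
[259.34930847 189.41442392]
[200.12818248 160.80180986]
[318.89812121 160.59073181]
```

View pics/w15.png

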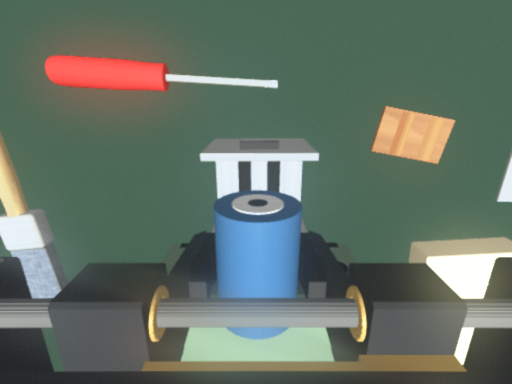

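The wall's inner edge is at row 160, as predicted. I descend part way.

Emit:
{"name": "play_rows", "arguments": {
  "targets": [
    [0.02,-0.04,0.5,0,0,0,0.3],
    [0.02,-0.04,0.9,0,0,0,0.3],
    [0.02,-0.04,1.1,0,0,0,0.3],
    [0.02,-0.04,1.1,0,0,0,0.3],
    [0.02,-0.04,1.1,0,0,0,0.3]
  ]
}}

```text
clock: 20.55
ee_pos: [0.4564, -0.163, 0.0756]
eef_rot: [0.727, 0.686, 0.0, 0.001]
ft_force: [0.7, 0.9, -0.8]
grip_width: 0.0434
```

```bash
python3 -c "
from h import *
c,im=snap('wrist','w16');c=eyes.calibration('wrist');o=ctrl.get_obs();print(o['ee_pos'],o['ft_force'])
go([.4567,-.1625,.0315],1.514)"
```

```text
[ 0.45641097 -0.16309231  0.0757375 ] [-0.44800862  0.19823953 -1.23837954]
shift [0.011 0.003 0.737] turn [ 0.002  0.001 -0.001] q6 -1.86 dist 0.044
shift [0.011 0.003 0.737] turn [ 1.000e-03 -4.000e-03  3.141e+00] q6 1.29 dist 0.044
```

View pics/w16.png

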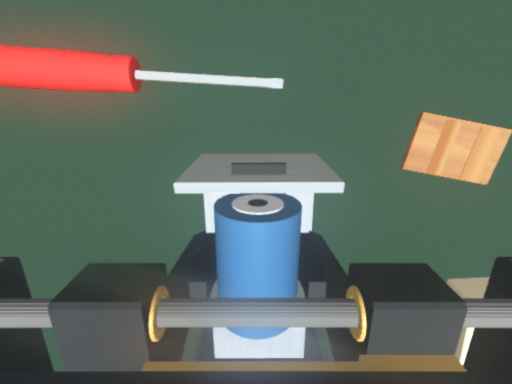

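Emit:
{"name": "play_rows", "arguments": {
  "targets": [
    [0.01,0,0.2,0,0,0,0.3],
    [0.01,0,0.4,0,0,0,0.3],
    [0.01,0,0.55,0,0,0,0.3],
    [0.01,0,0.62,0,0,0,0.3],
    [0.01,0,0.62,0,0,0,0.3]
  ]
}}

```text
clock: 21.22
ee_pos: [0.4549, -0.1619, 0.0366]
eef_rot: [0.727, 0.686, -0.0, -0.001]
ft_force: [0.8, -0.9, -0.3]
grip_width: 0.0436
```

```bash
python3 -c "
from h import *
c,im=snap('wrist','w17');c=eyes.calibration('wrist');o=ctrl.get_obs();print(o['ee_pos'],o['ft_force'],o['grip_width'])
go([.4567,-.1625,.0315],1.514);c,im=snap('side','d17');crop(im,190,190,330,310,5.5,'d17c')"
```

```text
[ 0.45524912 -0.16201344  0.03703187] [-0.55591042 -0.32451769 -1.55411369] 0.042804069255018035
shift [-0.007  0.025  0.092] turn [-0.    -0.    -0.001] q6 -1.86 dist 0.006
shift [-0.007  0.025  0.092] turn [-0.000e+00  1.000e-03  3.141e+00] q6 1.29 dist 0.006
```

View pics/w17.png

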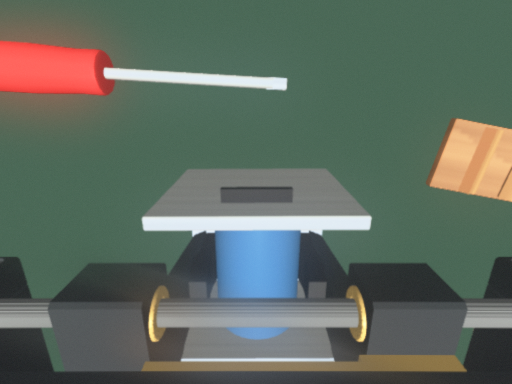

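View pics/d17c.png

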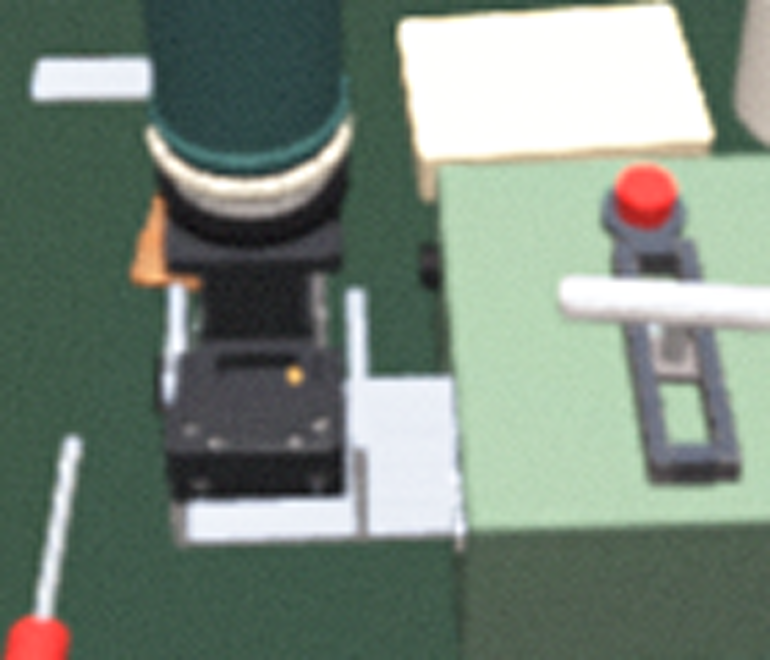

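Emit:
{"name": "play_rows", "arguments": {
  "targets": [
    [0,0.025,0.03,0,0,0,0.3],
    [0,0.025,0.06,0,0,0,0.3],
    [0,0.025,0.08,0,0,0,0.3],
    [0,0.025,0.08,0,0,0,0.3]
  ]
}}

```text
clock: 21.82
ee_pos: [0.4567, -0.1621, 0.0323]
eef_rot: [0.727, 0.686, -0.0, -0.0]
ft_force: [-0.4, -0.6, -1.6]
grip_width: 0.0432
```

Emit:
{"name": "play_rows", "arguments": {
  "targets": [
    [0,0,0.015,0,0,0,0.3],
    [0,0,0.03,0,0,0,0.3],
    [0,0,0.03,0,0,0,0.3]
  ]
}}

```text
clock: 22.2
ee_pos: [0.4569, -0.1622, 0.0309]
eef_rot: [0.727, 0.686, -0.0, 0.0]
ft_force: [-1.3, 1.2, 1.9]
grip_width: 0.044
```

Contact is felt (the force went from −1.6 to +1.9 N). I release and rise.

Emit:
{"name": "play_rows", "arguments": {
  "targets": [
    [0,0,0.01,0,0,0,0.55],
    [0,0,0,0,0,0,0.8],
    [0,0,0,0,0,0,0.8],
    [0,0,0,0,0,0,0.8],
    [0,0,-0.4,0,0,0,0.8],
    [0,0,-1,0,0,0,0.8],
    [0,0,-1.8,0,0,0,0.8],
    [0,0,-2.6,0,0,0,0.8]
  ]
}}

```text
clock: 23.2
ee_pos: [0.4564, -0.162, 0.1878]
eef_rot: [0.727, 0.686, -0.0, -0.0]
ft_force: [0.6, -0.3, -0.5]
grip_width: 0.0702
```

Emit:
{"name": "play_rows", "arguments": {
  "targets": [
    [0,0.4,-0.5,0,0,0,0.8],
    [0,1.1,-0.9,0,0,0,0.8],
    [0,1.2,-1,0,0,0,0.8],
    [0,1.2,-1,0,0,0,0.8],
    [0,1.2,-1,0,0,0,0.8]
  ]
}}

```text
clock: 23.82
ee_pos: [0.527, -0.1659, 0.2451]
eef_rot: [0.727, 0.686, -0.001, -0.001]
ft_force: [0.3, -0.6, 0.1]
grip_width: 0.0706
```

```bash
python3 -c "
from h import *
c,im=snap('wrist','w18');c=eyes.calibration('wrist');o=ctrl.get_obs();print(o['ee_pos'],o['ft_force'],-c['R'].T@c['t'])
import pickle;pickle.dump((c,o),open('c18.pkl','wb'));crop(im,180,40,340,220,4.5,'w18c')
c,im=snap('side','d18');crop(im,190,130,370,310,4,'d18c');c,im=snap('scene','s18')"
```

```text
[ 0.52703575 -0.16594642  0.24509738] [0.45612424 0.39483437 0.49280145] [ 0.44402129 -0.16166172  0.3901547 ]
```

View pics/w18c.png

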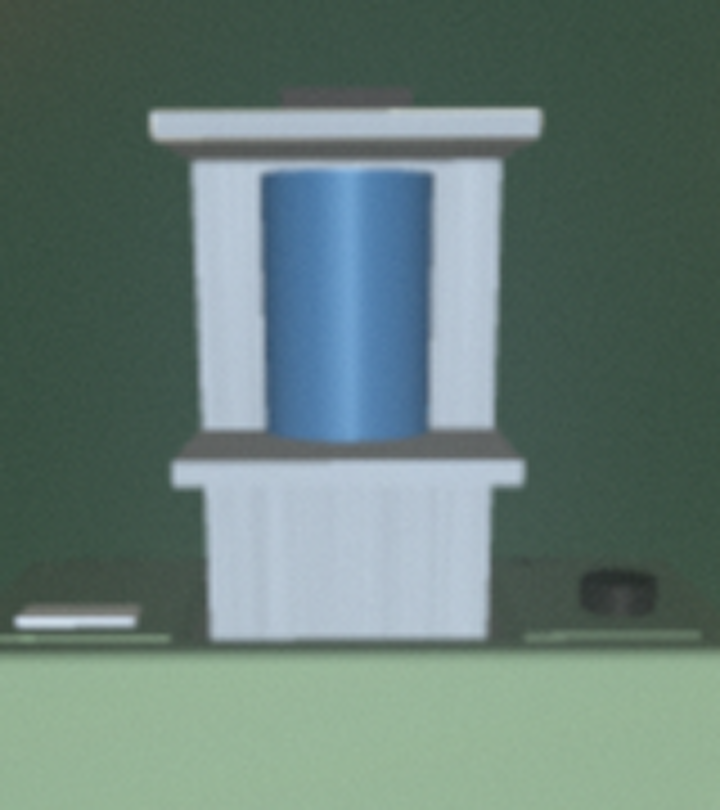

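View pics/d18c.png

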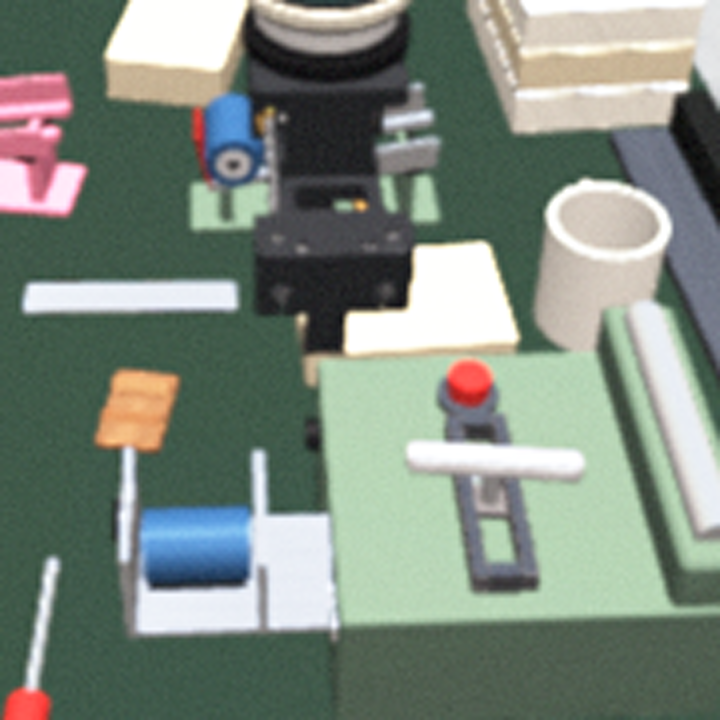

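View pics/s18.png

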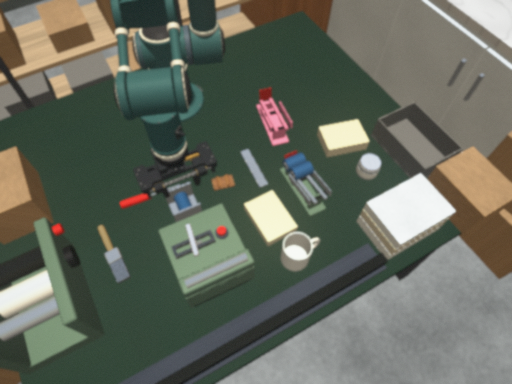

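```bash
python3 - <<'E'
from h import *
import pickle;c,o=pickle.load(open('c18.pkl','rb'))
P=lambda x,y:(180+(x+.5)/4.5-.5,40+(y+.5)/4.5-.5)
yaw=-.057;u=np.array([np.cos(yaw),np.sin(yaw),0]);w=np.array([-u[1],u[0],0])
for n,p,z in (('front',(347,171),.066),('rear',(347,441),.066),('Fwall',(347,140),.086),('Rwall',(347,460),.078),('L',(264,300),.044),('R',(431,300),.044)):
    X=onz(c,*P(*p),z);print(n,'u %.4f w %.4f'%(X@u,X@w))
print(ctrl.get_obs()['clock'],ctrl.get_obs()['ft_force'])
E
```

```text
front u 0.4337 w -0.1365
rear u 0.4969 w -0.1366
Fwall u 0.4285 w -0.1364
Rwall u 0.4998 w -0.1366
L u 0.4635 w -0.1581
R u 0.4636 w -0.1147
23.975 [ 0.0977663  -0.35859436  0.55789911]
```

```bash
python3 -c "
from cell import ctrl
print(ctrl.close_job())"
```

```text
the job is handed in; nothing more can be done
None
```

I handed the job in at about 24 s on the robot's clock; no verdict is reported, so success rests on my own checks.

- **Inking unit:** I pushed the button and the handle popped out. I turned the handle about 1.5 rad counter-clockwise, and the tray slid out by itself.
- **Roller:** I took the end roller by its ends, and the next one rolled down to the stop. I laid it on the wooden rest, let go and regripped it around its sides. I then lowered it into the saddle until I felt contact and let go.

**Last checks:**
- The roller's centre measured about 1 mm from the cradle point along the axis and under 1 mm across. It looked parallel to the saddle axis.
- The tray was out and the handle still up and turned.
- In the last pictures the other two rollers lay together at the stop, and the bystanders looked unmoved. I judged both by eye rather than measuring them.
- The gripper hung free above the deck.

**Disagreement:** one camera estimate of the roller on the rest was off by about 3 mm along its axis, probably because the arm was still settling. A second view showed it centred, and I used that one.

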